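# Charge a grinding jar from the drum feeder and lock it in the shaker mill

### The job

Charge the steel grinding jar with exactly three balls: stand it on the bench under the mouth of the drum feeder's chute, let go of it, and turn the crank slowly in the working direction so that the balls drop into it one at a time, leaving the other two in the drum. Then carry the jar upright to the shaker mill, lower its lugs through the gaps of the bayonet socket and twist it clockwise until the lugs drop into their notches and it sits fully down; let go. Spill no ball and leave everything else on the bench where it is.

Things in the scene. Friction and masses are not known exactly. Their poses are not given: they have to be found in the camera images.
- jar: Grinding jar: plain steel pot, open on top, 58 mm outside diameter, 76 mm tall, wall and floor 6 mm (bore 46 mm), 0.3 to 0.5 kg; stands upright and empty on the bench. Two bayonet lugs stick out low on opposite sides along its x axis (+x and -x alike). Origin: centre of the underside; z up.
- jar_lug (a point): Outer end of one of the jar's two lugs: a pin 7 mm thick, 12 mm above the jar's underside, reaching 8 mm out of the wall (37 mm from the jar's axis). The other is opposite.
- jar_mouth (a point): Centre of the jar's rim, 76 mm above its underside.
- jar_inside (a point): Point on the jar's axis inside it, 34 mm above its underside.
- feeder: Bench-top drum feeder, fixed. Origin: on the bench under the middle of the drum; its y axis runs along the drum's axis, crank on the +y side, chute on the -y side; x across. White base plate x -115 to 115, y -65 to 61 mm, 12 mm thick. Bearing pedestal at y = 25 to 47 mm, up to 169 mm tall.
- drop_mouth (a point): Centre of the open bottom of the steel chute's end, where balls fall straight down: hole 25 x 26 mm, 101 mm above the bench, 25 mm above the rim of a jar standing under it. The chute is 29 mm wide and runs along the feeder's y, rising 15 degrees to the drum; its walls here span 94 to 117 mm height. Free bench below; a thin post stands 71 mm nearer the drum. Axes as feeder.
- drum_centre (a point): Centre of the drum, 145 mm above the bench, on its axis; axes as feeder. Aluminium drum 206 mm outside, 150 mm bore, 34 mm thick, with a clear ring on its open (chute) side. Two slanted pockets opposite each other in the bore each lift one ball from the heap at the bottom and drop it on the chute.
- drum (a joint): Angle of drum and crank, rad, endless, starts within 0.6 of 0, where the handle is straight up. It grows in the working direction: from the top the handle goes towards the feeder's -x, down, back along the bottom to +x. A ball falls at most once per half turn, near 0.3 rad plus a multiple of pi (not before the first half turn), and needs up to 1 s to roll down the chute. Backwards nothing comes. Friction (0.06 N m, about 2 N at the handle) holds it.
- crank_grip (a point): Near the middle of the crank's black round handle: 22 mm diameter, 52 mm long, parallel to the drum's axis, spinning freely on its pin; 55 mm from the drum's axis, 96 mm to +y of the drum's middle. The crank arm ends 32 mm from this point on the drum side; the outer end, 22 mm away, is free.
- shaker: Shaker mill, fixed: white housing 170 x 160 mm, 70 mm tall, on it a grey disc with the steel bayonet socket in the middle. Origin: on the bench under the socket's axis; z up. The two locking notches lie on its x axis (+x and -x alike).
- socket (a point): Centre of the socket's floor, 78 mm above the bench; axes as shaker. Ring 90 mm outside, bore 65 mm, 28 mm tall. Lugs first land on a ledge (jar underside 5 mm above this point); turned 50 degrees clockwise (from above) under the lip they reach the notches, stop about 4 degrees further, and the jar drops 5 mm onto this floor, its x axis along the shaker's x, either way.
- entry_gap (a point): Middle of one of the two opposite entry gaps in the top lip of the socket ring, 16 mm wide, 35 mm from the socket's axis and 28 mm above its floor. The gaps lie 50 degrees anticlockwise (from above) of the shaker's +x and -x.
- ball1: One of five identical steel grinding balls, 20 mm diameter, 33 g, all in the drum at the start. Origin: its centre.
- ball2: One of five identical steel grinding balls, 20 mm diameter, 33 g, all in the drum at the start. Origin: its centre.
- ball3: One of five identical steel grinding balls, 20 mm diameter, 33 g, all in the drum at the start. Origin: its centre.
- ball4: One of five identical steel grinding balls, 20 mm diameter, 33 g, all in the drum at the start. Origin: its centre.
- ball5: One of five identical steel grinding balls, 20 mm diameter, 33 g, all in the drum at the start. Origin: its centre.
- jar_lid: Bystander, to be left alone: flat steel jar lid with a knob, 62 mm across, 24 mm tall.
- sample_bottle: Bystander, to be left alone: aluminium bottle with white cap, 48 mm across, 95 mm tall.
- measuring_cup: Bystander, to be left alone: clear plastic cup, 58 mm across, 60 mm tall.
- spatula: Bystander, to be left alone: steel spatula lying flat, 170 mm long.
- wrench: Bystander, to be left alone: wrench lying flat, 160 mm long.
- red_cap_jar: Bystander, to be left alone: white plastic jar with red cap, 64 mm across, 70 mm tall.
There are look-alikes about, which are no part of the job. What is shaped like the jar but orange is not meant.

How it is judged:
By the outcome, as a careful person would: the job done as asked, in the order asked, and still so for the second after the job is handed in, with the robot touching nothing.
It also fails if it takes over 72 s, if anything falls off the work surface, if the arm or the gripper's body presses on something with over 40 N, if the wrist force passes 120 N, or if a joint passes its speed limit or range.

### The arm

A 7-joint arm with a two-finger parallel gripper is mounted at the origin on the work surface. World frame = base frame: x ahead of the robot, y to its left, z up, the work surface at z = 0. Lengths are in m, angles in rad, forces in N, time in s.
With the tool pointing down it reaches from about 0.4 to 0.875 m from the base axis. Payload 19.3 kg.
Tool frame: the origin (TCP) lies at the very end of the fingers, on their centre line; the grasp point (between the pads) lies 19 mm behind it; z points along the fingers, y is the direction in which the jaws open and shut (so a half turn about z gives the same grasp; the last joint's range is limited). The gripper opens to 85 mm and grips with 20 to 120 N. Pads are 22 mm wide; open, the fingers measure 114 mm over their backs; the gripper's body (76 mm by 85 mm) begins 54 mm behind the grasp point. The pads swing forward as they close: fully open they stand 13 mm farther back than shut.
Start: joints at [-1.407, 0.521, -0.036, 1.599, 0.021, 1.021, -0.113], TCP at [0.145, 0.608, 0.231] pointing down, gripper open.
Joint ranges: [-2.91, 2.91], [-0.3, 2.13], [-1.5, 1.42], [0.17, 2.43], [-1.26, 4.41], [0.16, 1.93], [-2.52, 2.52]. Speed limits (rad/s): [1.89, 1.89, 2.39, 2.39, 3.01, 3.01, 3.01].

### API

Orientations are given as [roll, pitch, yaw] about the fixed x, y, z axes, in that order (R = Rz(yaw) Ry(pitch) Rx(roll)).
In Python, from workcell import bot, vision, job_done gives the robot as it stands.
- The arm moves only by the tool arm_command, never from a script. Its arguments are lists of equal length, an entry for each row: "gripper": the finger opening in cm, from 0 to 8.54; "slide": the shift along the tool's x, y, z in cm, a list of three; "turn": the turn, a rotation vector about the tool's x, y, z in degrees, a list of three. A call has 1 to 5 rows; each row is the pose to reach, as a shift and turn from the pose commanded when the call began, along the tool's axes at that moment; what a row does not reach only later rows make up. A row lasts 1/8 s, in which the tool goes at most 62.5 mm and 10.7 degrees, less where a joint would pass 70% of its speed; a pose out of reach is approached as far as the arm can. A call with a gripper value outside its range is refused whole. The fingers move at their own pace and stop on an object; "force" is the grip in N (left out, the last holds). Time passes only in rows, so rows that repeat a pose let the fingers close. It gives the time, the measured TCP pose, the force and the opening at its end, in the units of the state.
- bot.observe(): the state, without advancing time (a new reading comes with each control period).
- vision.grab_frame(name): name is "scene" or "top" or "wrist"; returns the picture (400x640x3 uint8, blue, green, red); there is no depth.
- vision.camera_model(name): a dict with "mtx" (3x3 intrinsics, pixels), "T" (4x4, takes a point from camera to world coordinates). Camera axes: x right, y down, z forward; pixel columns grow to the right and rows downward; lengths in m; the calibration is good to about 2 mm. A picture is of the moment at which its call begins: read the wrist's pose just before it. camera_model takes no time and is no camera call; for the wrist camera it gives the pose at the moment of the call.
- job_done(): hands the job in, once; it reports no verdict.
The state is a dict: "clock": time; "qpos": joint angles; "qd": joint speeds; "joint_efforts": joint torques, N m; "position": TCP position; "tool_rot": TCP orientation; "force": force on the tool from outside, world axes, zero at the start; "moment": the same for the moment, N m; "grip_width": finger opening in m.
Only numpy, scipy, OpenCV 4.12 (cv2) and the standard library are available. Lean on these libraries where they do the work, as an engineer would, in place of code of your own. Each camera call takes 0.05 s, during which the arm holds its last target. There are 200 camera calls.

## Working session

There is one attempt and no reset: what is moved stays moved. The work goes in short steps, Python scripts to look and compute and a tool call to move; the robot and the scene stay as the last step left them, time stands still between calls to the robot, and variables do not carry over. Pictures are saved under pics/ and viewed, about 8 in all and at most 12, crops included, and the job is handed in when it is done.

Besides the shell and the picture viewer there is one more tool, called after ">>>" in YAML: its name, and indented under it one key for each argument. arm_command: Moves the arm, as the interface text tells. Its arguments: {"type":"object","properties":{"gripper":{"type":"array","items":{"type":"number"}},"slide":{"type":"array","items":{"type":"array","items":{"type":"number"}}},"turn":{"type":"array","items":{"type":"array","items":{"type":"number"}}},"force":{"type":"number"}},"required":["gripper","slide","turn"]}

```bash
mkdir -p pics; ls
python3 - <<'E'
from workcell import bot, vision
import cv2,numpy as np
for n in ("scene","top"):
    im=vision.grab_frame(n); cv2.imwrite(f"pics/{n}0.png",im)
    m=vision.camera_model(n); print(n,np.round(m["mtx"],1).tolist(),np.round(m["T"],4).tolist())
s=bot.observe(); print({k:np.round(v,3).tolist() for k,v in s.items()})
E
```

```text
pics
scene [[371.5, 0.0, 324.1], [0.0, 371.5, 199.7], [0.0, 0.0, 1.0]] [[0.6808, 0.5779, -0.45, 1.0432], [0.7324, -0.5283, 0.4295, -0.4702], [0.0105, -0.622, -0.783, 1.0356], [0.0, 0.0, 0.0, 1.0]]
top [[497.1, 0.0, 311.7], [0.0, 497.1, 208.3], [0.0, 0.0, 1.0]] [[0.0262, -0.9949, 0.0971, 0.4367], [-0.9996, -0.0267, -0.0038, 0.027], [0.0064, -0.0969, -0.9953, 1.291], [0.0, 0.0, 0.0, 1.0]]
{'clock': 0.1, 'qpos': [-1.407, 0.522, -0.036, 1.6, 0.021, 1.021, -0.113], 'qd': [-0.0, -0.002, 0.0, -0.001, 0.0, 0.002, -0.0], 'joint_efforts': [0.003, -92.848, 1.984, -37.053, 0.018, 0.005, 0.0], 'position': [0.145, 0.608, 0.231], 'tool_rot': [-3.141, 0.0, 2.908], 'force': [0.667, 0.611, 0.31], 'moment': [0.02, -0.015, -0.019], 'grip_width': 0.085}
```

View both.

View pics/top0.png

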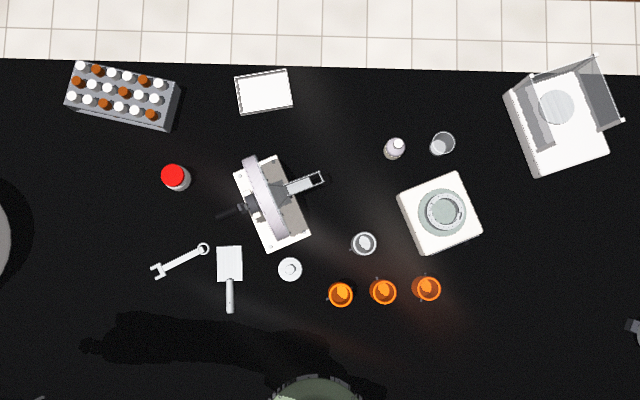

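View pics/scene0.png

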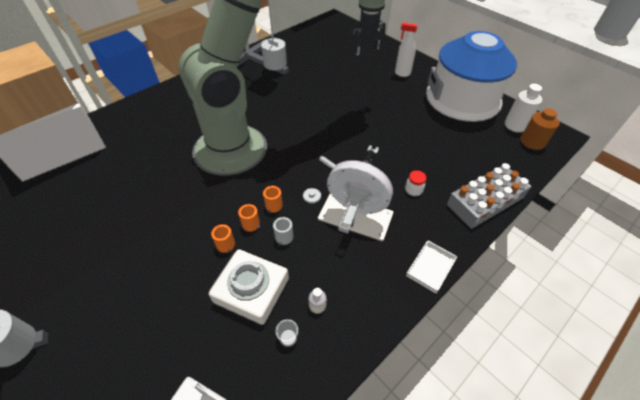

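```bash
cat > h.py <<'E'
from workcell import bot, vision
import cv2,numpy as np
from scipy.spatial.transform import Rotation as R
def ray(m,u,v,z):
    d=m["T"][:3,:3]@np.linalg.solve(m["mtx"],[u,v,1]); o=m["T"][:3,3]
    return o+d*(z-o[2])/d[2]
def proj(m,p):
    q=np.linalg.inv(m["T"])@np.append(p,1); q=m["mtx"]@q[:3]; return q[:2]/q[2]
def tool():
    s=bot.observe(); return np.array(s["position"]),R.from_euler("xyz",s["tool_rot"])
def move(p,Rm):
    "slide cm, turn deg from the present pose"
    p0,R0=tool()
    return np.round(R0.inv().apply(np.array(p)-p0)*100,2),np.round((R0.inv()*Rm).as_rotvec(degrees=True),1)
E
python3 - <<'E'
from h import *
im=cv2.imread("pics/top0.png"); c=im[135:305,220:490]
cv2.imwrite("pics/topc.png",cv2.resize(c,None,fx=2.9,fy=2.9,interpolation=cv2.INTER_CUBIC))
m=vision.camera_model("top")
for n,u,v,z in [("jar",364,243,.076),("sock",442,211,.106),("chute",319,179,.105),("drumtop",263,185,.2)]: print(n,ray(m,u,v,z).round(3))
E
```

```text
jar [ 0.473 -0.107  0.076]
sock [ 0.554 -0.29   0.106]
chute [0.624 0.007 0.105]
drumtop [0.592 0.132 0.2  ]
```

View pics/topc.png

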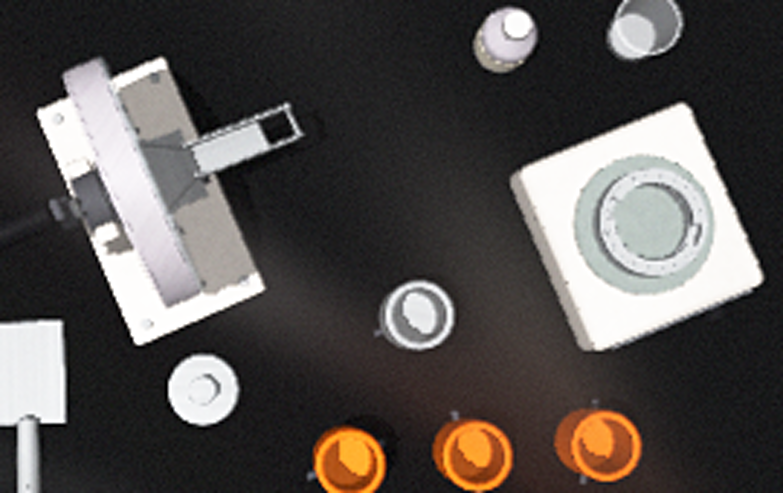

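Run:
```python
from h import *
m=vision.camera_model("top")
f=lambda u,v,z: ray(m,u/2.9+220,v/2.9+135,z)
A,B,C,D=[f(*p,.012) for p in [(163,58),(265,286),(136,345),(38,109)]]
print("plate",np.linalg.norm(A-B),np.linalg.norm(B-C),(A+B+C+D)/4)
x=(A-B)+(D-C); yawf=np.arctan2(x[1],x[0]); print("feeder yaw",np.degrees(yawf))
ey=np.array([-np.sin(yawf),np.cos(yawf),0]); ex=np.array([np.cos(yawf),np.sin(yawf),0])
o=(A+B+C+D)/4+0.002*ey; print("feeder o",o)
dm=f(278,127,.110); print("drop",dm,"in feeder",(dm-o)@ex,(dm-o)@ey)
cg=o+.096*ey; print("crank axis pt",cg)
print("jar",f(418,315,.076),"lug",f(378,333,.012))
S=[f(*p,.07) for p in [(685,103),(763,283),(597,350),(512,178)]]
S=np.array(S); print("sh corners",np.linalg.norm(np.diff(S,axis=0),axis=1),S.mean(0))
for i in range(4):
  d=S[(i+1)%4]-S[i]; print("edge yaw",np.degrees(np.arctan2(d[1],d[0])))
print("sock",f(655,222,.106)); g=f(697,234,.106); d=g-f(655,222,.106); print("gap az",np.degrees(np.arctan2(d[1],d[0])),np.linalg.norm(d))
```

```text
plate 0.22483356597746718 0.12526047206565008 [0.57113664 0.12564366 0.012     ]
feeder yaw 25.076190520536258
feeder o [0.570289   0.12745515 0.012     ]
drop [0.62321809 0.01443165 0.11      ] in feeder 3.829313837472571e-05 -0.12480303608453867
crank axis pt [0.52960198 0.21440667 0.012     ]
jar [ 0.47195921 -0.10776361  0.076     ] lug [ 0.45699902 -0.07971565  0.012     ]
sh corners [0.16654181 0.15321614 0.16185511] [ 0.55110135 -0.29571013  0.07      ]
edge yaw -156.65684063208576
edge yaw 113.1844962840647
edge yaw 26.90092930775571
edge yaw -65.05189750979632
sock [ 0.55296761 -0.29923024  0.106     ]
gap az -104.56574962615795 0.03590533923864729
```

>>> arm_command:
  gripper: [8.5, 8.5, 8.5, 8.5, 8.5]
  slide:
    - [0, 0, 0]
    - [0, 0, 0]
    - [0, 0, 0]
    - [0, 0, 0]
    - [0, 0, 0]
  turn:
    - [0, 0, 5]
    - [0, 0, 10]
    - [0, 0, 20]
    - [0, 0, 30]
    - [0, 0, 30]

```text
clock: 0.72
position: [0.1446, 0.6079, 0.231]
tool_rot: [-3.141, 0.001, 2.385]
force: [-0.4, 0.0, -0.5]
grip_width: 0.085
```

Run:
```python
from h import *
s=bot.observe(); print({k:np.round(v,3).tolist() for k,v in s.items()})
```

```text
{'clock': 0.725, 'qpos': [-1.494, 0.524, 0.091, 1.605, -0.053, 1.016, -0.572], 'qd': [0.015, -0.003, -0.026, -0.002, 0.014, -0.0, 0.094], 'joint_efforts': [-0.591, -92.044, 6.021, -36.82, -0.412, -0.017, -2.949], 'position': [0.145, 0.608, 0.231], 'tool_rot': [-3.141, 0.001, 2.385], 'force': [-0.374, 0.013, -0.465], 'moment': [-0.064, -0.015, 0.005], 'grip_width': 0.085}
```

```bash
cat >> h.py <<'E'
def ori(az,tilt):
    "tool z at azimuth az (deg), tilt deg below horizontal; tool y horizontal; tilt=90: down, tool x to az"
    a,t=np.radians([az,tilt]); z=np.array([np.cos(t)*np.cos(a),np.cos(t)*np.sin(a),-np.sin(t)])
    y=np.array([np.sin(a),-np.cos(a),0]); return R.from_matrix(np.c_[np.cross(y,z),y,z])
def plan(*wps):
    "successive (p,R): each relative to the one before"
    p0,R0=tool()
    for p,Rm in wps:
        print(np.round(R0.inv().apply(np.array(p)-p0)*100,2).tolist(),np.round((R0.inv()*Rm).as_rotvec(degrees=True),1).tolist()); p0,R0=np.array(p),Rm
def st():
    s=bot.observe(); p,Rm=tool(); z=Rm.as_matrix()[:,2]
    print("t",round(s["clock"],2),"q",np.round(s["qpos"],2).tolist(),"p",np.round(p,4).tolist(),"z az/tilt",np.degrees([np.arctan2(z[1],z[0]),-np.arcsin(z[2])]).round(1),"F",np.round(s["force"],1).tolist(),"w",round(s["grip_width"],4))
JAR=np.array([.472,-.108,0]); DROP=np.array([.6232,.0144,0]); CR=np.array([.5296,.2144,.145]); SOCK=np.array([.553,-.299,.078])
E
python3 - <<'E'
from h import *
Rf=ori(97,35); t=Rf.as_matrix()[:,2]
g=JAR+[0,0,.058]
plan(([.42,.15,.40],ori(120,90)),(g-.12*t+[0,0,.05],Rf))
E
```

```text
[-51.46, -14.41, -16.86] [-0.0, 0.0, 16.7]
[-33.99, -12.24, 22.32] [-11.0, 54.2, 21.2]
```

>>> arm_command:
  gripper: [8.5, 8.5, 8.5, 8.5, 8.5]
  slide:
    - [-3, -1, -5]
    - [-8, -2.5, -8.5]
    - [-14, -4, -11.5]
    - [-20, -5.5, -14]
    - [-26, -7, -17]
  turn:
    - [0, 0, 3]
    - [0, 0, 6]
    - [0, 0, 9]
    - [0, 0, 13]
    - [0, 0, 17]

```text
clock: 1.35
position: [0.2782, 0.3895, 0.3948]
tool_rot: [3.141, 0.0, 2.09]
force: [0.0, 0.9, -0.4]
grip_width: 0.085
```

Run:
```python
from h import *
st()
Rf=ori(97,35); t=Rf.as_matrix()[:,2]
g=JAR+[0,0,.058]
plan(([.42,.15,.40],ori(120,90)),(g-.12*t+[0,0,.05],Rf))
```

```text
t 1.35 q [-1.29, 0.14, 0.25, 1.74, -0.03, 1.27, -0.52] p [0.2782, 0.3895, 0.3948] z az/tilt [-29.6  90. ] F [0.0, 0.9, -0.4] w 0.085
[-27.83, 0.43, -0.52] [0.0, 0.0, -0.2]
[-33.99, -12.24, 22.32] [-11.0, 54.2, 21.2]
```

Run:
```python
from h import *
Rf=ori(97,35); t=Rf.as_matrix()[:,2]
g=JAR+[0,0,.058]
plan(([.42,.15,.40],ori(120,90)),([.46,-.06,.35],ori(108,63)),(g-.12*t+[0,0,.05],Rf))
```

```text
[-27.83, 0.43, -0.52] [0.0, 0.0, -0.2]
[-20.19, -7.04, 5.0] [-2.8, 26.9, 11.8]
[-20.86, -2.22, 8.81] [-7.3, 27.9, 8.4]
```

>>> arm_command:
  gripper: [8.5, 8.5, 8.5, 8.5, 8.5]
  slide:
    - [-6, 0, 0]
    - [-12, 0, 0]
    - [-18, 0, 0]
    - [-23.5, 0.2, -0.3]
    - [-28, 0.4, -0.5]
  turn:
    - [0, 0, 0]
    - [0, 0, 0]
    - [0, 0, 0]
    - [0, 0, 0]
    - [0, 0, 0]

```text
clock: 1.98
position: [0.4199, 0.1478, 0.3994]
tool_rot: [3.141, 0.0, 2.091]
force: [0.6, 0.1, 0.6]
grip_width: 0.0848
```

>>> arm_command:
  gripper: [8.5, 8.5, 8.5, 8.5, 8.5]
  slide:
    - [-4, -1.4, 1]
    - [-8, -2.8, 2]
    - [-12, -4.2, 3]
    - [-16, -5.6, 4]
    - [-20.2, -7, 5]
  turn:
    - [-0.6, 5, 2.4]
    - [-1.2, 10.5, 4.8]
    - [-1.7, 16, 7]
    - [-2.2, 21.5, 9.4]
    - [-2.8, 27, 11.8]

```text
clock: 2.6
position: [0.4583, -0.0613, 0.3489]
tool_rot: [3.139, -0.476, 1.883]
force: [1.1, 2.1, 0.6]
grip_width: 0.0851
```

>>> arm_command:
  gripper: [8.5, 8.5, 8.5, 8.5, 8.5]
  slide:
    - [-5, -0.5, 2]
    - [-10, -1, 4]
    - [-15, -1.6, 6.2]
    - [-20.9, -2.2, 8.8]
    - [-20.9, -2.2, 8.8]
  turn:
    - [-1.8, 7, 2.1]
    - [-3.6, 14, 4.2]
    - [-5.4, 21, 6.3]
    - [-7.3, 28, 8.4]
    - [-7.3, 28, 8.4]

```text
clock: 3.22
position: [0.4773, -0.2086, 0.1666]
tool_rot: [-3.121, -0.972, 1.665]
force: [-0.6, 0.5, -0.1]
grip_width: 0.0854
```

Run:
```python
from h import *
st()
m=vision.camera_model("wrist"); im=vision.grab_frame("wrist"); cv2.imwrite("pics/w1.png",im)
print(proj(m,JAR+[0,0,.076]),m["T"].round(3).tolist(),m["mtx"][0,0])
Rf=ori(97,35); t=Rf.as_matrix()[:,2]; g=JAR+[0,0,.058]
plan((g-.06*t,Rf),(g+.017*t,Rf))
```

```text
t 3.23 q [0.34, 0.98, 0.57, 1.53, -0.9, 1.78, 1.34] p [0.4773, -0.2086, 0.1666] z az/tilt [96.8 34.3] F [-0.6, 0.5, -0.1] w 0.0854
[328.83746078 203.80587232] [[0.994, 0.076, -0.08, 0.487], [0.11, -0.763, 0.637, -0.288], [-0.012, -0.641, -0.767, 0.304], [0.0, 0.0, 0.0, 1.0]] 354.11449202347177
[-3.6, 0.5, 8.62] [0.2, -0.4, -0.5]
[0.0, 0.0, 7.7] [0.0, 0.0, 0.0]
```

View pics/w1.png

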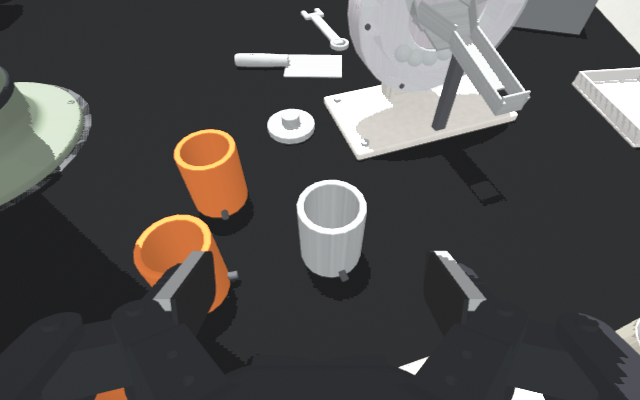

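Run:
```python
from h import *
m=vision.camera_model("wrist")
jr=ray(m,332,207,.076); lug=ray(m,343,275,.013); print("jar",jr,"lug",lug)
o2=ray(m,174,244,.076);o3=ray(m,206,150,.076); print("or",o2,o3)
print("drop",ray(m,509,97,.108),proj(m,DROP+[0,0,.108]))
jr[2]=0
for az in (97,92):
  Rf=ori(az,35); t=Rf.as_matrix()[:,2]; g=jr+[0,0,.058]
  plan((g-.06*t,Rf),(g+.017*t,Rf))
  d=(o2-g)[:2]; e=np.array([np.cos(np.radians(az)),np.sin(np.radians(az))]); print("orange: ahead",d@e,"lateral",d@[e[1],-e[0]])
```

```text
jar [ 0.47681105 -0.10734599  0.076     ] lug [ 0.49077968 -0.1356248   0.013     ]
or [ 0.35971493 -0.15604009  0.076     ] [ 0.3511573  -0.05195688  0.076     ]
drop [0.63304262 0.01695504 0.108     ] [498.82437704  97.95725458]
[-3.59, 0.99, 8.62] [0.2, -0.4, -0.5]
[0.0, 0.0, 7.7] [0.0, 0.0, 0.0]
orange: ahead -0.034060715861017 lateral -0.1221576213286595
[-3.58, 0.56, 8.64] [-3.9, -0.4, 2.3]
[0.0, -0.0, 7.7] [0.0, 0.0, 0.0]
orange: ahead -0.04457784277314104 lateral -0.11872418770972584
```

>>> arm_command:
  gripper: [8.5, 8.5, 8.5, 8.5, 8.5]
  slide:
    - [-2, 0.5, 4]
    - [-3.6, 0.8, 8.6]
    - [-3.6, 0.8, 11.5]
    - [-3.6, 0.8, 14.5]
    - [-3.6, 0.8, 16.3]
  turn:
    - [0, 0, 0]
    - [0, 0, 0]
    - [0, 0, 0]
    - [0, 0, 0]
    - [0, 0, 0]

```text
clock: 3.9
position: [0.4771, -0.0907, 0.0547]
tool_rot: [3.134, -0.962, 1.696]
force: [0.5, 0.1, 0.1]
grip_width: 0.0852
```

>>> arm_command:
  gripper: [5.6, 5.4, 5.4, 5.4, 5.4]
  slide:
    - [0, 0, 0]
    - [0, 0, 0]
    - [0, 0, 0]
    - [0, 0, 0]
    - [0, 0, 0]
  turn:
    - [0, 0, 0]
    - [0, 0, 0]
    - [0, 0, 0]
    - [0, 0, 0]
    - [0, 0, 0]
  force: 50

```text
clock: 4.53
position: [0.4765, -0.0936, 0.0542]
tool_rot: [3.14, -0.963, 1.687]
force: [-1.1, 0.8, 8.0]
grip_width: 0.0556
```

Run:
```python
from h import *
st()
p,Rc=tool(); t=Rc.as_matrix()[:,2]; 
# jar axis relative to tool assumed at p-.017t ; carry up then over
up=p+[0,0,.006]
az=np.degrees(np.arctan2(t[1],t[0]))
im=vision.grab_frame("wrist"); cv2.imwrite("pics/w2.png",im)
```

```text
t 4.53 q [0.21, 1.06, 0.48, 1.74, -1.04, 1.52, 1.45] p [0.4765, -0.0936, 0.0542] z az/tilt [96.5 34.8] F [-1.1, 0.8, 8.0] w 0.0556
```

View pics/w2.png

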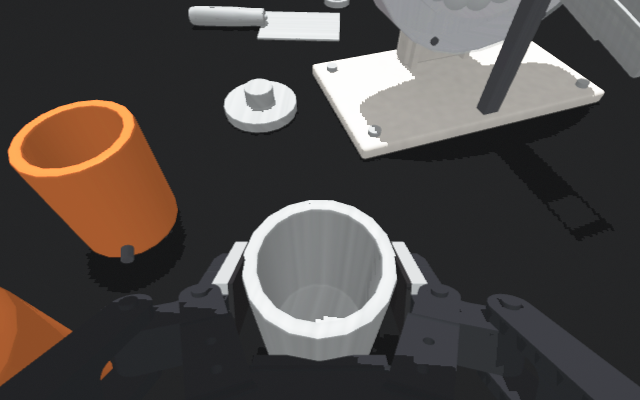

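Run:
```python
from h import *
st(); m=vision.camera_model("wrist")
im=cv2.imread("pics/w2.png"); 
# rim outer extents: left 243,right 397, top 200
c=ray(m,320,264,.076); print("rim c approx",c, "front/back", ray(m,320,201,.076), ray(m,244,264,.076),ray(m,397,264,.076))
p,Rc=tool(); t=Rc.as_matrix()[:,2]; axis=p-.017*t; print("axis by grip",axis)
off=Rc.inv().apply(axis-p)
Rt=ori(103,34.8)
D=DROP+[.002,0,0]
ey=np.array([-.424,.906,0])
tt=Rt.as_matrix()[:,2]; h=np.array([tt[0],tt[1],0])/np.hypot(tt[0],tt[1])
tgt=D-.003*ey; tgt[2]=axis[2]+.007
W1=p+[0,0,.007]; W2=tgt-.085*h-Rt.apply(off)
print(W2); plan((W1,Rc),(W2,Rt))
```

```text
t 4.58 q [0.21, 1.06, 0.48, 1.74, -1.04, 1.52, 1.45] p [0.4765, -0.0936, 0.0542] z az/tilt [96.5 34.8] F [0.2, 1.6, 8.4] w 0.0559
rim c approx [ 0.47767575 -0.10981088  0.076     ] front/back [ 0.47438584 -0.08068744  0.076     ] [ 0.45012529 -0.11296449  0.076     ] [ 0.50558888 -0.10661574  0.076     ]
axis by grip [ 0.47810301 -0.10743367  0.0639112 ]
[ 0.64245263 -0.0575377   0.06120907]
[0.57, 0.0, -0.4] [0.0, 0.0, 0.0]
[0.95, 16.9, 1.39] [5.3, 0.0, -3.6]
```

>>> arm_command:
  gripper: [5.4, 5.4]
  slide:
    - [0.5, 0, -0.3]
    - [0.57, 0, -0.4]
  turn:
    - [0, 0, 0]
    - [0, 0, 0]

```text
clock: 4.82
position: [0.4762, -0.0935, 0.0603]
tool_rot: [-3.141, -0.962, 1.685]
force: [-0.2, 0.6, -3.9]
grip_width: 0.0556
```

>>> arm_command:
  gripper: [5.4, 5.4, 5.4, 5.4, 5.4]
  slide:
    - [0.2, 4.2, 0.3]
    - [0.5, 8.5, 0.7]
    - [0.75, 12.8, 1]
    - [0.95, 16.9, 1.4]
    - [0.95, 16.9, 1.4]
  turn:
    - [1.3, 0, -0.9]
    - [2.6, 0, -1.8]
    - [3.9, 0, -2.7]
    - [5.3, 0, -3.6]
    - [5.3, 0, -3.6]

```text
clock: 5.45
position: [0.6437, -0.0551, 0.0589]
tool_rot: [-3.14, -0.963, 1.8]
force: [-1.7, -0.9, -5.6]
grip_width: 0.0556
```

Run:
```python
from h import *
m=vision.camera_model("wrist");im=vision.grab_frame("wrist"); cv2.imwrite("pics/w3.png",im)
st(); print(proj(m,DROP+[.002,0,.101]),proj(m,DROP+[.002,0,.117]))
```

```text
t 5.5 q [0.13, 1.18, 0.44, 1.27, -1.08, 1.67, 1.13] p [0.6422, -0.0563, 0.0588] z az/tilt [103.2  34.9] F [-0.7, 0.2, -6.2] w 0.0558
[316.82339402  78.51264153] [316.57613119  46.48395304]
```

View pics/w3.png

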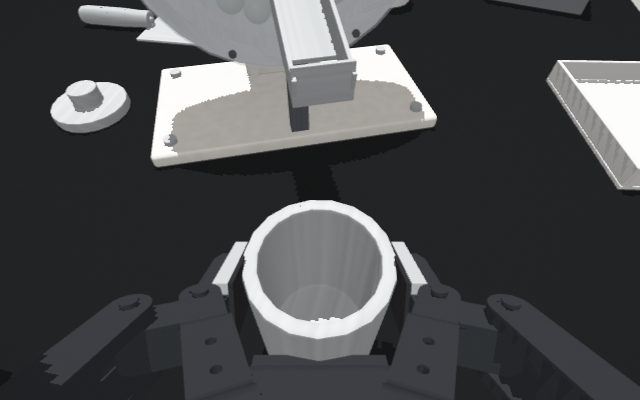

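Run:
```python
from h import *
m=vision.camera_model("wrist")
ey=np.array([-.424,.906,0])
a,b=ray(m,289,71,.117),ray(m,355.5,64,.117); print(np.linalg.norm(a-b),(a+b)/2,"drop from front",(a+b)/2+.0145*ey)
a,b=ray(m,292,105,.094),ray(m,356,99,.094); print(np.linalg.norm(a-b),(a+b)/2,"drop from front",(a+b)/2+.0145*ey)
p,Rc=tool();t=Rc.as_matrix()[:,2]; print("axis",p-.017*t,"rimray",ray(m,320,264,.0805))
```

```text
0.027895053998184222 [ 0.63036927 -0.00308251  0.117     ] drop from front [0.62422127 0.01005449 0.117     ]
0.030901512548760095 [0.62940839 0.00518229 0.094     ] drop from front [0.62326039 0.01831929 0.094     ]
axis [ 0.64534111 -0.06987691  0.06849648] rimray [ 0.64508244 -0.07212345  0.0805    ]
```

Run:
```python
from h import *
p,Rc=tool(); q=p+[-.0203,.083,.0005]
plan((q,Rc),(q-[0,0,.005],Rc))
```

```text
[4.92, -0.1, 6.98] [0.0, 0.0, 0.0]
[-0.41, 0.0, 0.29] [0.0, 0.0, 0.0]
```

>>> arm_command:
  gripper: [5.4, 5.4, 5.4, 5.4, 5.4]
  slide:
    - [1.5, 0, 2.1]
    - [3, 0, 4.2]
    - [4.3, -0.1, 6]
    - [4.9, -0.1, 7]
    - [4.9, -0.1, 7]
  turn:
    - [0, 0, 0]
    - [0, 0, 0]
    - [0, 0, 0]
    - [0, 0, 0]
    - [0, 0, 0]

```text
clock: 6.12
position: [0.6215, 0.0265, 0.0597]
tool_rot: [-3.137, -0.963, 1.793]
force: [-0.2, -1.0, -4.1]
grip_width: 0.0557
```

>>> arm_command:
  gripper: [5.4, 5.4, 5.4]
  slide:
    - [-0.2, 0, 0.15]
    - [-0.4, 0, 0.28]
    - [-0.4, 0, 0.28]
  turn:
    - [0, 0, 0]
    - [0, 0, 0]
    - [0, 0, 0]

```text
clock: 6.5
position: [0.6217, 0.0259, 0.0545]
tool_rot: [-3.137, -0.963, 1.793]
force: [0.0, -0.3, -4.7]
grip_width: 0.0562
```

Run:
```python
from h import *
st(); p,Rc=tool();t=Rc.as_matrix()[:,2]; print("axis",p-.017*t)
```

```text
t 6.5 q [0.02, 1.13, 0.42, 1.44, -1.12, 1.56, 1.16] p [0.6217, 0.0259, 0.0545] z az/tilt [103.   34.8] F [0.0, -0.3, -4.7] w 0.0562
axis [0.62487591 0.01226862 0.06420558]
```

>>> arm_command:
  gripper: [5.4, 8.5, 8.5, 8.5, 8.5]
  slide:
    - [-0.04, 0, 0.03]
    - [-0.04, 0, 0.03]
    - [-0.04, 0, 0.03]
    - [-0.04, 0, 0.03]
    - [-0.04, 0, 0.03]
  turn:
    - [0, 0, 0]
    - [0, 0, 0]
    - [0, 0, 0]
    - [0, 0, 0]
    - [0, 0, 0]

```text
clock: 7.12
position: [0.6218, 0.0265, 0.0544]
tool_rot: [-3.138, -0.963, 1.794]
force: [0.9, -0.1, 0.1]
grip_width: 0.0851
```

>>> arm_command:
  gripper: [8.5, 8.5, 8.5, 8.5, 8.5]
  slide:
    - [0, 0, -1.5]
    - [0, 0, -4]
    - [0, 0, -8]
    - [0, 0, -13]
    - [0, 0, -17]
  turn:
    - [0, 0, 0]
    - [0, 0, 0]
    - [0, 0, 0]
    - [0, 0, 0]
    - [0, 0, 0]

```text
clock: 7.75
position: [0.6534, -0.1131, 0.1536]
tool_rot: [-3.138, -0.961, 1.793]
force: [0.7, -0.5, 0.4]
grip_width: 0.0854
```

```bash
cat >> h.py <<'E'
EX=np.array([.9057,.4239,0]); EY=np.array([-.4239,.9057,0]); ez=np.array([0,0,1.])
FO=np.array([.5703,.1275,0])
def crank(th,y=.096): return FO+y*EY+[0,0,.145]-.055*np.sin(th)*EX+.055*np.cos(th)*ez
E
python3 - <<'E'
from h import *
st(); m=vision.camera_model("top")
im=vision.grab_frame("top"); im2=vision.grab_frame("scene"); M=vision.camera_model("scene")
for th in (-.6,-.3,0,.3,.6): print(th,*[proj(m,crank(th,y)).round() for y in (.066,.118)],*[proj(M,crank(th,y)).round() for y in (.066,.118)])
a=cv2.resize(im[140:260,190:350],None,fx=3.5,fy=3.5,interpolation=cv2.INTER_CUBIC)
b=cv2.resize(im2[140:260,300:400],None,fx=3.5,fy=3.5,interpolation=cv2.INTER_CUBIC)
cv2.imwrite("pics/c4.png",cv2.resize(np.hstack([a,b]),None,fx=.87,fy=.87))
Rd=ori(108,90); Rk=ori(115,130)
plan(([.56,-.04,.38],ori(106,70)),([.50,.12,.40],ori(110,100)),([.47,.27,.36],Rk))
E
```

```text
t 7.75 q [0.19, 1.11, 0.48, 1.15, -1.03, 1.82, 1.04] p [0.6534, -0.1131, 0.1536] z az/tilt [103.   34.9] F [0.7, -0.5, 0.4] w 0.0854
-0.6 [232. 194.] [211. 204.] [375. 167.] [380. 156.]
-0.3 [234. 200.] [213. 209.] [371. 164.] [376. 153.]
0 [237. 207.] [215. 216.] [366. 162.] [371. 151.]
0.3 [240. 213.] [218. 223.] [361. 161.] [366. 151.]
0.6 [243. 220.] [221. 229.] [357. 162.] [362. 151.]
[23.9, -7.49, -5.25] [2.0, -34.9, -2.7]
[16.69, -1.36, 3.95] [0.4, -30.0, -4.0]
[15.59, 2.31, 1.31] [-2.1, -30.0, -4.6]
```

View pics/c4.png

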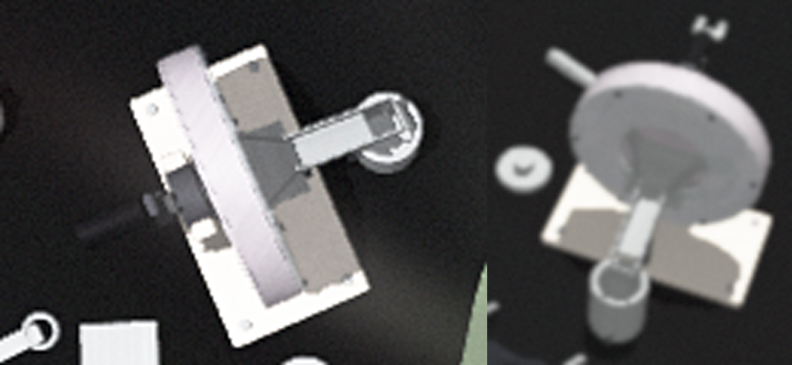

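>>> arm_command:
  gripper: [8.5, 8.5, 8.5, 8.5, 8.5]
  slide:
    - [5, -1, -3]
    - [10, -3, -5]
    - [15, -5, -5.2]
    - [20, -6.5, -5.2]
    - [23.9, -7.5, -5.2]
  turn:
    - [0.4, -7, -0.5]
    - [0.8, -14, -1]
    - [1.2, -21, -1.6]
    - [1.6, -28, -2.2]
    - [2, -35, -2.7]

```text
clock: 8.48
position: [0.5589, -0.0353, 0.3801]
tool_rot: [3.14, -0.348, 1.854]
force: [1.2, 0.4, -0.0]
grip_width: 0.0848
```

>>> arm_command:
  gripper: [8.5, 8.5, 8.5, 8.5, 8.5]
  slide:
    - [3.4, -0.3, 0.8]
    - [6.8, -0.6, 1.6]
    - [10, -0.9, 2.4]
    - [13.4, -1.1, 3.2]
    - [16.7, -1.4, 4]
  turn:
    - [0, -6, -0.8]
    - [0, -12, -1.6]
    - [0, -18, -2.4]
    - [0.2, -24, -3.2]
    - [0.4, -30, -4]

```text
clock: 9.1
position: [0.4991, 0.1228, 0.3984]
tool_rot: [-3.141, 0.168, 1.922]
force: [0.9, -0.4, -0.4]
grip_width: 0.085
```

>>> arm_command:
  gripper: [8.5, 8.5, 8.5, 8.5, 8.5]
  slide:
    - [3, 0.4, 0.3]
    - [6, 0.8, 0.6]
    - [9.3, 1.3, 0.8]
    - [12.5, 1.8, 1]
    - [15.6, 2.3, 1.3]
  turn:
    - [-0.4, -6, -0.9]
    - [-0.8, -12, -1.8]
    - [-1.2, -18, -2.7]
    - [-1.7, -24, -3.6]
    - [-2.1, -30, -4.6]

```text
clock: 9.72
position: [0.4684, 0.2741, 0.3594]
tool_rot: [-3.14, 0.692, 2.011]
force: [0.5, -0.5, 0.2]
grip_width: 0.0853
```

Run:
```python
from h import *
st(); m=vision.camera_model("wrist"); im=vision.grab_frame("wrist"); cv2.imwrite("pics/w5.png",im)
print([proj(m,crank(.05,y)).round() for y in (.066,.096,.118)])
Rk=ori(115,130); t=Rk.as_matrix()[:,2]; g=crank(.05,.100)
plan((g-.05*t,Rk),(g+.017*t,Rk))
```

```text
t 9.72 q [-1.59, 0.61, 0.96, 1.64, 0.19, 1.31, -0.3] p [0.4684, 0.2741, 0.3594] z az/tilt [-64.9  50.4] F [0.5, -0.5, 0.2] w 0.0853
[array([350., 151.]), array([352., 128.]), array([354., 109.])]
[3.69, 2.7, 12.25] [0.2, 0.0, 0.7]
[0.0, -0.0, 6.7] [0.0, 0.0, 0.0]
```

View pics/w5.png

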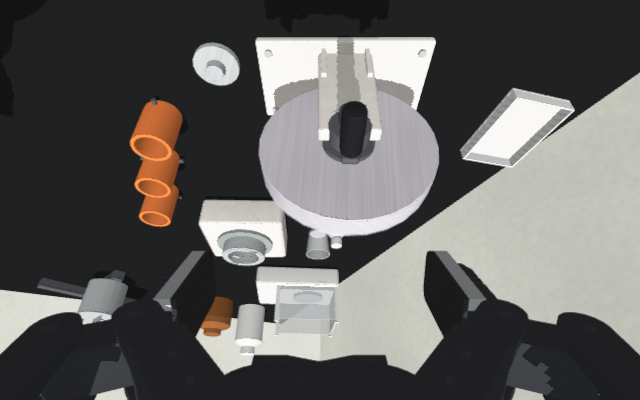

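>>> arm_command:
  gripper: [8.5, 8.5, 8.5, 8.5, 8.5]
  slide:
    - [2, 1.5, 5]
    - [3.7, 2.7, 9]
    - [3.7, 2.7, 12.3]
    - [3.7, 2.7, 16]
    - [3.7, 2.7, 19]
  turn:
    - [0, 0, 0.7]
    - [0, 0, 0.7]
    - [0, 0, 0.7]
    - [0, 0, 0.7]
    - [0, 0, 0.7]

```text
clock: 10.4
position: [0.5323, 0.1997, 0.1882]
tool_rot: [3.134, 0.689, 1.994]
force: [0.3, -0.7, -0.1]
grip_width: 0.085
```

>>> arm_command:
  gripper: [3, 1.8, 1.8, 1.8, 1.8]
  slide:
    - [0, 0, 0]
    - [0, 0, 0]
    - [0, 0, 0]
    - [0, 0, 0]
    - [0, 0, 0]
  turn:
    - [0, 0, 0]
    - [0, 0, 0]
    - [0, 0, 0]
    - [0, 0, 0]
    - [0, 0, 0]
  force: 25

```text
clock: 11.02
position: [0.5316, 0.2023, 0.1889]
tool_rot: [3.134, 0.688, 1.997]
force: [-2.9, 4.0, 5.6]
grip_width: 0.0208
```

Run:
```python
from h import *
st(); p,Rc=tool(); M=Rc.as_matrix(); print("tool axes: EX",(EX@M).round(3),"ez",(ez@M).round(3))
g=p-.019*M[:,2]; d=g-(FO+[0,0,.145]); print("grip in feeder",d@EX,d@EY,d[2])
th0=np.degrees(np.arctan2(-(d@EX),d[2])); print(th0)
c=lambda th: 5.5*(-np.sin(np.radians(th))*EX@M+np.cos(np.radians(th))*ez@M)
for k in range(9):
    a=th0+40*k
    print(round(a),[(np.round(c(a+8*i)-c(a),2)).tolist() for i in range(1,6)])
```

```text
t 11.03 q [-1.36, 0.81, 0.86, 1.82, 0.12, 0.89, -0.3] p [0.5316, 0.2023, 0.1889] z az/tilt [-64.8  50.6] F [-2.9, 4.0, 5.6] w 0.0208
tool axes: EX [0.009 1.    0.001] ez [-0.635  0.006 -0.772]
grip in feeder -0.0033171556346423144 0.09625276329674809 0.058616387907946876
3.238966499216242
3 [[0.05, -0.76, 0.07], [0.18, -1.5, 0.23], [0.36, -2.21, 0.46], [0.61, -2.87, 0.77], [0.91, -3.47, 1.14]]
43 [[0.35, -0.52, 0.43], [0.75, -0.97, 0.92], [1.18, -1.32, 1.45], [1.64, -1.57, 2.01], [2.12, -1.71, 2.59]]
83 [[0.49, -0.04, 0.59], [0.97, 0.02, 1.18], [1.45, 0.19, 1.76], [1.91, 0.47, 2.31], [2.33, 0.84, 2.83]]
123 [[0.39, 0.46, 0.47], [0.74, 1.0, 0.89], [1.04, 1.61, 1.25], [1.28, 2.28, 1.53], [1.46, 3.0, 1.74]]
163 [[0.11, 0.75, 0.13], [0.16, 1.51, 0.18], [0.14, 2.28, 0.15], [0.05, 3.03, 0.03], [-0.1, 3.76, -0.16]]
203 [[-0.22, 0.68, -0.27], [-0.49, 1.31, -0.61], [-0.82, 1.88, -1.02], [-1.2, 2.36, -1.48], [-1.61, 2.76, -1.99]]
243 [[-0.45, 0.3, -0.55], [-0.92, 0.5, -1.12], [-1.4, 0.6, -1.71], [-1.89, 0.58, -2.3], [-2.37, 0.47, -2.89]]
283 [[-0.47, -0.22, -0.57], [-0.91, -0.55, -1.1], [-1.32, -0.96, -1.6], [-1.69, -1.46, -2.04], [-2.02, -2.04, -2.43]]
323 [[-0.27, -0.64, -0.32], [-0.48, -1.34, -0.57], [-0.63, -2.07, -0.74], [-0.71, -2.83, -0.83], [-0.72, -3.6, -0.84]]
```

>>> arm_command:
  gripper: [1.8, 1.8, 1.8, 1.8, 1.8]
  slide:
    - [0.05, -0.76, 0.07]
    - [0.18, -1.5, 0.23]
    - [0.36, -2.21, 0.46]
    - [0.61, -2.87, 0.77]
    - [0.91, -3.47, 1.14]
  turn:
    - [0, 0, 0]
    - [0, 0, 0]
    - [0, 0, 0]
    - [0, 0, 0]
    - [0, 0, 0]

```text
clock: 11.65
position: [0.501, 0.188, 0.1731]
tool_rot: [3.131, 0.688, 1.998]
force: [20.3, 4.7, -17.8]
grip_width: 0.021
```

>>> arm_command:
  gripper: [1.8, 1.8, 1.8, 1.8, 1.8]
  slide:
    - [0.35, -0.52, 0.43]
    - [0.75, -0.97, 0.92]
    - [1.18, -1.32, 1.45]
    - [1.64, -1.57, 2.01]
    - [2.12, -1.71, 2.59]
  turn:
    - [0, 0, 0]
    - [0, 0, 0]
    - [0, 0, 0]
    - [0, 0, 0]
    - [0, 0, 0]

```text
clock: 12.28
position: [0.4872, 0.1815, 0.1404]
tool_rot: [3.128, 0.688, 1.997]
force: [22.6, 8.1, -1.3]
grip_width: 0.021
```

Run:
```python
from h import *
st(); p,Rc=tool(); M=Rc.as_matrix(); g=p-.019*M[:,2]; d=g-(FO+[0,0,.145]); print("grip in feeder",d@EX,d@EY,d[2])
print("F feeder",(np.array(bot.observe()["force"])@np.c_[EX,EY,ez]).round(1))
```

```text
t 12.28 q [-1.42, 0.84, 0.84, 1.97, 0.11, 0.74, -0.37] p [0.4872, 0.1815, 0.1404] z az/tilt [-64.3  50.6] F [22.6, 8.1, -1.3] w 0.021
grip in feeder -0.0524669053195667 0.09618428575567342 0.010113236539042447
F feeder [23.9 -2.2 -1.3]
```

>>> arm_command:
  gripper: [1.8, 1.8, 1.8, 1.8, 1.8]
  slide:
    - [0.49, 0.1, 0.59]
    - [0.97, 0.25, 1.18]
    - [1.45, 0.44, 1.76]
    - [1.91, 0.72, 2.31]
    - [2.33, 1.1, 2.83]
  turn:
    - [0, 0, 0]
    - [0, 0, 0]
    - [0, 0, 0]
    - [0, 0, 0]
    - [0, 0, 0]

```text
clock: 12.9
position: [0.4958, 0.1855, 0.1036]
tool_rot: [3.132, 0.688, 1.997]
force: [5.1, 10.0, 6.6]
grip_width: 0.0214
```

>>> arm_command:
  gripper: [1.8, 1.8, 1.8, 1.8, 1.8]
  slide:
    - [0.39, 0.46, 0.47]
    - [0.74, 1.0, 0.89]
    - [1.04, 1.61, 1.25]
    - [1.28, 2.28, 1.53]
    - [1.46, 3.0, 1.74]
  turn:
    - [0, 0, 0]
    - [0, 0, 0]
    - [0, 0, 0]
    - [0, 0, 0]
    - [0, 0, 0]

```text
clock: 13.52
position: [0.5229, 0.1982, 0.0815]
tool_rot: [3.132, 0.688, 1.997]
force: [-2.1, 11.5, 17.9]
grip_width: 0.0209
```

Run:
```python
from h import *
st(); p,Rc=tool(); M=Rc.as_matrix(); g=p-.019*M[:,2]; d=g-(FO+[0,0,.145]); print("grip in feeder",d@EX,d@EY,d[2])
print("F feeder",(np.array(bot.observe()["force"])@np.c_[EX,EY,ez]).round(1), "ex tool",(EX@M).round(3))
```

```text
t 13.53 q [-1.33, 0.96, 0.77, 1.88, 0.07, 0.7, -0.37] p [0.5229, 0.1982, 0.0815] z az/tilt [-64.7  50.6] F [-2.1, 11.5, 17.9] w 0.0209
grip in feeder -0.01296578943386207 0.09617695373609578 -0.04881789328473832
F feeder [ 2.9 11.3 17.9] ex tool [0.009 1.    0.002]
```

>>> arm_command:
  gripper: [1.8, 1.8, 1.8, 1.8, 1.8]
  slide:
    - [0.04, 0.75, 0.05]
    - [0.03, 1.51, 0.03]
    - [0.01, 2.28, 0]
    - [-0.08, 3.03, -0.12]
    - [-0.23, 3.76, -0.31]
  turn:
    - [0, 0, 0]
    - [0, 0, 0]
    - [0, 0, 0]
    - [0, 0, 0]
    - [0, 0, 0]

```text
clock: 14.15
position: [0.5559, 0.2138, 0.084]
tool_rot: [3.136, 0.688, 1.999]
force: [0.3, 5.6, -14.3]
grip_width: 0.0212
```

>>> arm_command:
  gripper: [1.8, 1.8, 1.8, 1.8, 1.8]
  slide:
    - [-0.22, 0.68, -0.27]
    - [-0.49, 1.31, -0.61]
    - [-0.82, 1.88, -1.02]
    - [-1.2, 2.36, -1.48]
    - [-1.61, 2.76, -1.99]
  turn:
    - [0, 0, 0]
    - [0, 0, 0]
    - [0, 0, 0]
    - [0, 0, 0]
    - [0, 0, 0]

```text
clock: 14.78
position: [0.5819, 0.226, 0.1109]
tool_rot: [3.132, 0.688, 1.998]
force: [0.7, 9.4, -4.6]
grip_width: 0.021
```

>>> arm_command:
  gripper: [1.8, 1.8, 1.8, 1.8, 1.8]
  slide:
    - [-0.45, 0.3, -0.55]
    - [-0.92, 0.5, -1.12]
    - [-1.4, 0.6, -1.71]
    - [-1.89, 0.58, -2.3]
    - [-2.37, 0.47, -2.89]
  turn:
    - [0, 0, 0]
    - [0, 0, 0]
    - [0, 0, 0]
    - [0, 0, 0]
    - [0, 0, 0]

```text
clock: 15.4
position: [0.5853, 0.2276, 0.1484]
tool_rot: [3.134, 0.688, 1.998]
force: [-4.3, 9.0, -2.4]
grip_width: 0.021
```

Run:
```python
from h import *
st(); p,Rc=tool(); M=Rc.as_matrix(); g=p-.019*M[:,2]; d=g-(FO+[0,0,.145]); print("grip in feeder",d@EX,d@EY,d[2])
print("F feeder",(np.array(bot.observe()["force"])@np.c_[EX,EY,ez]).round(1), "ex tool",(EX@M).round(3))
cv2.imwrite("pics/s_a.png",vision.grab_frame("scene"));cv2.imwrite("pics/t_a.png",vision.grab_frame("top"))
```

```text
t 15.4 q [-1.26, 0.92, 0.79, 1.68, 0.09, 0.89, -0.29] p [0.5853, 0.2276, 0.1484] z az/tilt [-64.8  50.6] F [-4.3, 9.0, -2.4] w 0.021
grip in feeder 0.05602628585710899 0.09635094805831255 0.018128385749492854
F feeder [-0.   9.9 -2.4] ex tool [0.009 1.    0.001]
```

>>> arm_command:
  gripper: [1.8, 1.8, 1.8, 1.8, 1.8]
  slide:
    - [-0.47, -0.22, -0.57]
    - [-0.91, -0.55, -1.1]
    - [-1.32, -0.96, -1.6]
    - [-1.69, -1.46, -2.04]
    - [-2.02, -2.04, -2.43]
  turn:
    - [0, 0, 0]
    - [0, 0, 0]
    - [0, 0, 0]
    - [0, 0, 0]
    - [0, 0, 0]

```text
clock: 16.12
position: [0.566, 0.2185, 0.1795]
tool_rot: [3.135, 0.688, 1.998]
force: [-4.6, 8.7, -5.7]
grip_width: 0.0211
```

>>> arm_command:
  gripper: [1.8, 1.8, 1.8, 1.8, 1.8]
  slide:
    - [-0.27, -0.64, -0.32]
    - [-0.48, -1.34, -0.57]
    - [-0.63, -2.07, -0.74]
    - [-0.71, -2.83, -0.83]
    - [-0.72, -3.6, -0.84]
  turn:
    - [0, 0, 0]
    - [0, 0, 0]
    - [0, 0, 0]
    - [0, 0, 0]
    - [0, 0, 0]

```text
clock: 16.75
position: [0.5332, 0.2031, 0.1898]
tool_rot: [3.135, 0.688, 1.998]
force: [2.0, 6.0, -18.0]
grip_width: 0.021
```

>>> arm_command:
  gripper: [1.8, 1.8, 1.8, 1.8, 1.8]
  slide:
    - [0.05, -0.76, 0.07]
    - [0.18, -1.5, 0.23]
    - [0.36, -2.21, 0.46]
    - [0.61, -2.87, 0.77]
    - [0.91, -3.47, 1.14]
  turn:
    - [0, 0, 0]
    - [0, 0, 0]
    - [0, 0, 0]
    - [0, 0, 0]
    - [0, 0, 0]

```text
clock: 17.38
position: [0.5034, 0.1891, 0.1756]
tool_rot: [3.131, 0.688, 1.997]
force: [10.6, 7.1, -12.9]
grip_width: 0.0213
```

>>> arm_command:
  gripper: [1.8, 1.8, 1.8, 1.8, 1.8]
  slide:
    - [0.35, -0.52, 0.43]
    - [0.75, -0.97, 0.92]
    - [1.18, -1.32, 1.45]
    - [1.64, -1.57, 2.01]
    - [2.12, -1.71, 2.59]
  turn:
    - [0, 0, 0]
    - [0, 0, 0]
    - [0, 0, 0]
    - [0, 0, 0]
    - [0, 0, 0]

```text
clock: 18.0
position: [0.4878, 0.1817, 0.1423]
tool_rot: [3.132, 0.688, 1.997]
force: [0.5, 8.5, 0.1]
grip_width: 0.0211
```

Run:
```python
from h import *
st(); p,Rc=tool(); M=Rc.as_matrix(); g=p-.019*M[:,2]; d=g-(FO+[0,0,.145]); print("grip in feeder",d@EX,d@EY,d[2])
print("F feeder",(np.array(bot.observe()["force"])@np.c_[EX,EY,ez]).round(1))
s=vision.grab_frame("scene");t=vision.grab_frame("top");cv2.imwrite("pics/s_b.png",s);cv2.imwrite("pics/t_b.png",t)
f=lambda s,t:np.vstack([cv2.resize(s[150:250,310:400],(270,300),interpolation=cv2.INTER_CUBIC),cv2.resize(t[160:200,285:335],(270,216),interpolation=cv2.INTER_CUBIC)])
cv2.imwrite("pics/ab.png",np.hstack([f(cv2.imread("pics/s_a.png"),cv2.imread("pics/t_a.png")),f(s,t)]))
```

```text
t 18.0 q [-1.41, 0.83, 0.83, 1.96, 0.12, 0.75, -0.37] p [0.4878, 0.1817, 0.1423] z az/tilt [-64.8  50.6] F [0.5, 8.5, 0.1] w 0.0211
grip in feeder -0.05178315871309384 0.09608323926733257 0.01198042632759741
F feeder [4.1 7.5 0.1]
```

View pics/ab.png

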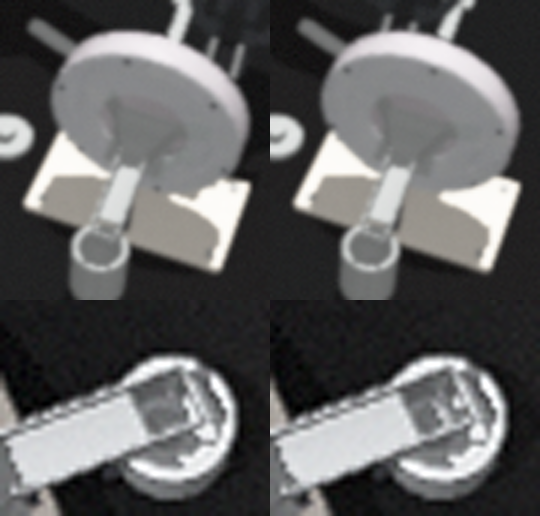

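>>> arm_command:
  gripper: [1.8, 1.8, 1.8, 1.8, 1.8]
  slide:
    - [0.49, -0.04, 0.59]
    - [0.97, 0.02, 1.18]
    - [1.45, 0.19, 1.76]
    - [1.91, 0.47, 2.31]
    - [2.33, 0.84, 2.83]
  turn:
    - [0, 0, 0]
    - [0, 0, 0]
    - [0, 0, 0]
    - [0, 0, 0]
    - [0, 0, 0]

```text
clock: 18.73
position: [0.495, 0.185, 0.1054]
tool_rot: [3.134, 0.688, 1.997]
force: [-5.7, 9.1, 1.6]
grip_width: 0.0212
```

>>> arm_command:
  gripper: [1.8, 1.8, 1.8, 1.8, 1.8]
  slide:
    - [0.39, 0.46, 0.47]
    - [0.74, 1.0, 0.89]
    - [1.04, 1.61, 1.25]
    - [1.28, 2.28, 1.53]
    - [1.46, 3.0, 1.74]
  turn:
    - [0, 0, 0]
    - [0, 0, 0]
    - [0, 0, 0]
    - [0, 0, 0]
    - [0, 0, 0]

```text
clock: 19.35
position: [0.5216, 0.1976, 0.0825]
tool_rot: [3.136, 0.688, 1.998]
force: [-8.4, 7.8, -4.7]
grip_width: 0.0214
```

>>> arm_command:
  gripper: [1.8, 1.8, 1.8, 1.8, 1.8]
  slide:
    - [0.11, 0.75, 0.13]
    - [0.16, 1.51, 0.18]
    - [0.14, 2.28, 0.15]
    - [0.05, 3.03, 0.03]
    - [-0.1, 3.76, -0.16]
  turn:
    - [0, 0, 0]
    - [0, 0, 0]
    - [0, 0, 0]
    - [0, 0, 0]
    - [0, 0, 0]

```text
clock: 19.98
position: [0.5562, 0.2139, 0.0841]
tool_rot: [3.135, 0.688, 1.998]
force: [1.4, 6.3, -14.9]
grip_width: 0.0211
```

>>> arm_command:
  gripper: [1.8, 1.8, 1.8, 1.8, 1.8]
  slide:
    - [-0.22, 0.68, -0.27]
    - [-0.49, 1.31, -0.61]
    - [-0.82, 1.88, -1.02]
    - [-1.2, 2.36, -1.48]
    - [-1.61, 2.76, -1.99]
  turn:
    - [0, 0, 0]
    - [0, 0, 0]
    - [0, 0, 0]
    - [0, 0, 0]
    - [0, 0, 0]

```text
clock: 20.6
position: [0.582, 0.2261, 0.111]
tool_rot: [3.133, 0.688, 1.998]
force: [0.9, 9.1, -3.6]
grip_width: 0.0211
```

>>> arm_command:
  gripper: [1.8, 4, 4.5, 4.5, 4.5]
  slide:
    - [0, 0, 0]
    - [0, 0, 0]
    - [0, 0, -1]
    - [0, 0, -4]
    - [0, 0, -9]
  turn:
    - [0, 0, 0]
    - [0, 0, 0]
    - [0, 0, 0]
    - [0, 0, 0]
    - [0, 0, 0]

```text
clock: 21.22
position: [0.5565, 0.2756, 0.1812]
tool_rot: [3.137, 0.691, 1.996]
force: [0.1, 1.4, 0.3]
grip_width: 0.0453
```

Run:
```python
from h import *
st()
# camera-in-tool
m=vision.camera_model("wrist"); p,Rc=tool(); print("cam in tool",Rc.inv().apply(m["T"][:3,3]-p).round(3),(Rc.as_matrix().T@m["T"][:3,:3]).round(2).tolist())
J=np.array([.625,.012,0]); Rf=ori(103,35); t=Rf.as_matrix()[:,2]; g=J+[0,0,.058]
W4=g-.10*t; print(W4)
plan(([.50,.26,.40],ori(115,125)),([.53,.10,.42],ori(110,95)),([.63,-.11,.33],ori(105,60)),(W4+[0,0,.02],Rf))
```

```text
t 21.23 q [-1.33, 0.89, 0.79, 1.63, 0.09, 1.02, -0.33] p [0.5565, 0.2756, 0.1812] z az/tilt [-65.2  50.4] F [0.1, 1.4, 0.3] w 0.0453
cam in tool [ 0.068 -0.001 -0.142] [[0.0, -0.96, -0.27], [1.0, 0.0, -0.0], [0.0, -0.27, 0.96]]
[ 0.64342691 -0.06781572  0.11535764]
[-13.24, -5.71, -17.48] [-0.1, 4.6, -0.5]
[-14.06, -4.04, 7.41] [1.7, 30.0, 4.8]
[-22.28, 2.21, 10.98] [-1.1, 35.0, 5.0]
[-6.5, 2.39, 18.72] [-1.4, 25.0, 1.5]
```

>>> arm_command:
  gripper: [8.5, 8.5, 8.5, 8.5, 8.5]
  slide:
    - [-2, -0.8, -5]
    - [-5, -2, -10]
    - [-8, -3.5, -14]
    - [-11, -5, -16.5]
    - [-13.2, -5.7, -17.5]
  turn:
    - [0, 1, 0]
    - [0, 2, 0]
    - [0, 3, 0]
    - [0, 4, 0]
    - [0, 4.6, -0.5]

```text
clock: 21.85
position: [0.4999, 0.2598, 0.4013]
tool_rot: [3.14, 0.607, 2.007]
force: [0.7, -0.2, -0.7]
grip_width: 0.0848
```

>>> arm_command:
  gripper: [8.5, 8.5, 8.5, 8.5, 8.5]
  slide:
    - [-3, -0.8, 1]
    - [-6, -1.6, 2.5]
    - [-9, -2.5, 4.2]
    - [-12, -3.4, 6]
    - [-14.1, -4, 7.4]
  turn:
    - [0.3, 6, 1]
    - [0.6, 12, 2]
    - [1, 18, 3]
    - [1.4, 24, 4]
    - [1.7, 30, 4.8]

```text
clock: 22.48
position: [0.5307, 0.0987, 0.42]
tool_rot: [3.14, 0.081, 1.919]
force: [0.2, 1.2, -0.5]
grip_width: 0.0851
```

>>> arm_command:
  gripper: [8.5, 8.5, 8.5, 8.5, 8.5]
  slide:
    - [-5, 0.5, 2]
    - [-10, 1, 4.3]
    - [-14.5, 1.4, 6.6]
    - [-19, 1.8, 9]
    - [-22.3, 2.2, 11]
  turn:
    - [-0.2, 7, 1]
    - [-0.4, 14, 2]
    - [-0.6, 21, 3]
    - [-0.8, 28, 4]
    - [-1.1, 35, 5]

```text
clock: 23.1
position: [0.6131, -0.0671, 0.3482]
tool_rot: [-3.135, -0.461, 1.84]
force: [2.0, 1.8, 1.3]
grip_width: 0.0853
```

>>> arm_command:
  gripper: [8.5, 8.5, 8.5, 8.5, 8.5]
  slide:
    - [-1.6, 0.6, 4.7]
    - [-3.2, 1.2, 9.4]
    - [-4.8, 1.8, 14]
    - [-6.5, 2.4, 18.7]
    - [-6.5, 2.4, 18.7]
  turn:
    - [-0.3, 6, 0.4]
    - [-0.7, 12, 0.8]
    - [-1, 18, 1.2]
    - [-1.4, 25, 1.5]
    - [-1.4, 25, 1.5]

```text
clock: 23.72
position: [0.6255, -0.0378, 0.1457]
tool_rot: [-3.119, -0.897, 1.788]
force: [0.5, -0.5, 1.4]
grip_width: 0.0849
```

Run:
```python
from h import *
st()
m=vision.camera_model("wrist");im=vision.grab_frame("wrist"); cv2.imwrite("pics/w6.png",im)
J=np.array([.625,.012,0]); print(proj(m,J+[0,0,.076]))
Rf=ori(103,35); t=Rf.as_matrix()[:,2]; g=J+[0,0,.058]
plan((g-.06*t,Rf),(g+.017*t,Rf))
```

```text
t 23.73 q [0.07, 1.0, 0.46, 1.37, -1.0, 1.65, 1.06] p [0.6255, -0.0378, 0.1457] z az/tilt [104.1  38.6] F [0.5, -0.5, 1.4] w 0.0849
[338.60879864 235.27912341]
[-4.46, 0.97, 3.59] [-0.7, 3.9, -0.1]
[0.0, 0.0, 7.7] [0.0, 0.0, 0.0]
```

View pics/w6.png

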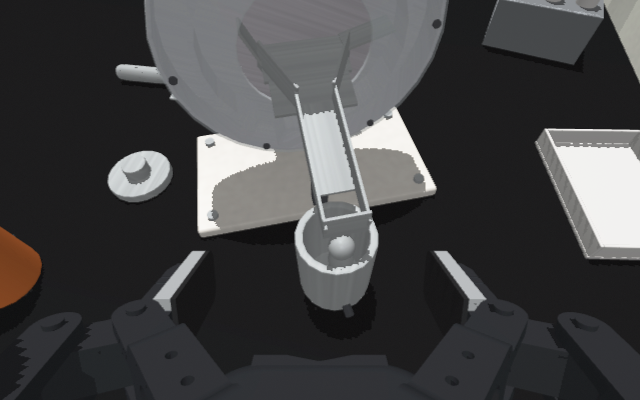

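>>> arm_command:
  gripper: [8.5, 8.5, 8.5]
  slide:
    - [-3, 0.6, 1]
    - [-4.5, 0.9, 3.6]
    - [-4.5, 0.9, 3.6]
  turn:
    - [-0.4, 2, 0]
    - [-0.7, 3.9, 0]
    - [-0.7, 3.9, 0]

```text
clock: 24.15
position: [0.6369, -0.0348, 0.0951]
tool_rot: [3.135, -0.958, 1.804]
force: [0.4, -0.0, 0.6]
grip_width: 0.0846
```

Run:
```python
from h import *
st()
J=np.array([.625,.012,0]); Rf=ori(103,35); t=Rf.as_matrix()[:,2]; g=J+[0,0,.058]
plan((g+.017*t,Rf))
```

```text
t 24.15 q [0.11, 1.1, 0.41, 1.33, -1.05, 1.64, 1.1] p [0.6369, -0.0348, 0.0951] z az/tilt [102.9  35.1] F [0.4, -0.0, 0.6] w 0.0846
[-0.26, -0.11, 7.79] [0.1, 0.1, 0.2]
```

>>> arm_command:
  gripper: [8.5, 8.5, 8.5, 8.5, 8.5]
  slide:
    - [-0.2, -0.1, 2]
    - [-0.25, -0.1, 4]
    - [-0.25, -0.1, 6]
    - [-0.25, -0.1, 7.8]
    - [-0.25, -0.1, 7.8]
  turn:
    - [0, 0, 0]
    - [0, 0, 0]
    - [0, 0, 0]
    - [0, 0, 0]
    - [0, 0, 0]

```text
clock: 24.78
position: [0.621, 0.0269, 0.0458]
tool_rot: [3.139, -0.962, 1.8]
force: [-0.1, -0.4, 0.6]
grip_width: 0.0851
```

>>> arm_command:
  gripper: [5.6, 5.4, 5.4, 5.4, 5.4]
  slide:
    - [0, 0, 0]
    - [0, 0, 0]
    - [0, 0, 0]
    - [0, 0, 0]
    - [0, 0, 0]
  turn:
    - [0, 0, 0]
    - [0, 0, 0]
    - [0, 0, 0]
    - [0, 0, 0]
    - [0, 0, 0]
  force: 50

```text
clock: 25.4
position: [0.6218, 0.0245, 0.0468]
tool_rot: [3.137, -0.96, 1.8]
force: [-0.5, -4.9, 5.9]
grip_width: 0.0557
```

Run:
```python
from h import *
st(); p,Rc=tool(); t=Rc.as_matrix()[:,2]; ax=p-.017*t; print("axis",ax)
h=np.array([t[0],t[1],0])/np.hypot(*t[:2])
a=p+[0,0,.005]; b=a-.085*h; c=b.copy(); c[:2]+=np.array([.60,-.085])-(ax-.085*h)[:2]
plan((a,Rc),(b,Rc),(c,Rc),(c-[0,0,.0045],Rc))
m=vision.camera_model("top"); print("bottle",ray(m,394,148,.09),"cup",ray(m,442,144,.06))
```

```text
t 25.4 q [0.04, 1.13, 0.38, 1.43, -1.1, 1.53, 1.16] p [0.6218, 0.0245, 0.0468] z az/tilt [102.8  35. ] F [-0.5, -4.9, 5.9] w 0.0557
axis [0.62488595 0.01088805 0.05656325]
[0.41, 0.0, -0.29] [0.0, 0.0, 0.0]
[-4.87, -0.02, -6.96] [0.0, 0.0, 0.0]
[-0.16, -4.55, -0.24] [0.0, 0.0, 0.0]
[-0.37, -0.0, 0.26] [0.0, 0.0, 0.0]
bottle [ 0.70809522 -0.17592984  0.09      ] cup [ 0.72848541 -0.30213604  0.06      ]
```

>>> arm_command:
  gripper: [5.4, 5.4, 5.4, 5.4, 5.4]
  slide:
    - [0.4, 0, -0.3]
    - [-0.6, 0, -1.7]
    - [-1.8, 0, -3.5]
    - [-3.2, 0, -5.4]
    - [-4.5, 0, -7.25]
  turn:
    - [0, 0, 0]
    - [0, 0, 0]
    - [0, 0, 0]
    - [0, 0, 0]
    - [0, 0, 0]

```text
clock: 26.02
position: [0.6407, -0.0595, 0.0506]
tool_rot: [3.139, -0.96, 1.799]
force: [0.1, 0.2, -5.8]
grip_width: 0.0558
```

>>> arm_command:
  gripper: [5.4, 5.4, 5.4, 5.4, 5.4]
  slide:
    - [-0.05, -2, -0.1]
    - [-0.1, -4, -0.2]
    - [-0.16, -4.55, -0.24]
    - [-0.4, -4.55, -0.06]
    - [-0.54, -4.55, 0.03]
  turn:
    - [0, 0, 0]
    - [0, 0, 0]
    - [0, 0, 0]
    - [0, 0, 0]
    - [0, 0, 0]

```text
clock: 26.65
position: [0.5975, -0.0706, 0.0468]
tool_rot: [3.137, -0.962, 1.802]
force: [-3.4, -3.7, 13.7]
grip_width: 0.0559
```

Run:
```python
from h import *
st(); p,Rc=tool(); t=Rc.as_matrix()[:,2]; ax=p-.017*t; print("axis",ax)
```

```text
t 26.65 q [0.16, 1.15, 0.42, 1.38, -1.03, 1.61, 1.22] p [0.5975, -0.0706, 0.0468] z az/tilt [102.9  34.9] F [-3.4, -3.7, 13.7] w 0.0559
axis [ 0.60058604 -0.08414776  0.05652286]
```

>>> arm_command:
  gripper: [7, 8.5, 8.5, 8.5, 8.5]
  slide:
    - [0, 0, 0]
    - [0, 0, 0]
    - [0, 0, -2]
    - [0, 0, -6]
    - [0, 0, -12]
  turn:
    - [0, 0, 0]
    - [0, 0, 0]
    - [0, 0, 0]
    - [0, 0, 0]
    - [0, 0, 0]

```text
clock: 27.28
position: [0.619, -0.1675, 0.1165]
tool_rot: [3.139, -0.961, 1.8]
force: [0.6, -1.4, -0.6]
grip_width: 0.0852
```

Run:
```python
from h import *
st(); 
plan(([.61,-.12,.24],ori(115,63)),([.60,-.084,.22],ori(137,90)))
```

```text
t 27.27 q [0.28, 1.15, 0.46, 1.16, -0.97, 1.81, 1.13] p [0.619, -0.1675, 0.1165] z az/tilt [103.   34.9] F [0.6, -1.4, -0.6] w 0.0852
[12.89, 0.21, -3.12] [8.0, -28.0, -9.1]
[2.38, 0.62, 3.46] [5.2, -26.7, -21.6]
```

>>> arm_command:
  gripper: [8.5, 8.5, 8.5, 8.5, 8.5]
  slide:
    - [3, 0, -2]
    - [6.5, 0.1, -3]
    - [10, 0.2, -3.1]
    - [12.9, 0.2, -3.1]
    - [12.9, 0.2, -3.1]
  turn:
    - [2, -7, -2.3]
    - [4, -14, -4.6]
    - [6, -21, -7]
    - [8, -28, -9.1]
    - [8, -28, -9.1]

```text
clock: 27.9
position: [0.6111, -0.1168, 0.2428]
tool_rot: [3.135, -0.466, 2.014]
force: [0.6, -0.2, -0.2]
grip_width: 0.0849
```

>>> arm_command:
  gripper: [8.5, 8.5, 8.5, 8.5, 8.5]
  slide:
    - [0.6, 0.1, 0.9]
    - [1.2, 0.3, 1.8]
    - [1.8, 0.5, 2.6]
    - [2.4, 0.6, 3.5]
    - [2.4, 0.6, 3.5]
  turn:
    - [1.3, -6.7, -5.4]
    - [2.6, -13.4, -10.8]
    - [3.9, -20, -16.2]
    - [5.2, -26.7, -21.6]
    - [5.2, -26.7, -21.6]

```text
clock: 28.52
position: [0.599, -0.0812, 0.2182]
tool_rot: [-3.142, 0.002, 2.393]
force: [0.7, -0.0, -0.4]
grip_width: 0.0853
```

Run:
```python
from h import *
st()
m=vision.camera_model("wrist");im=vision.grab_frame("wrist"); cv2.imwrite("pics/w7.png",im)
print(proj(m,np.array([.6006,-.0841,.076])))
c=im[60:360,140:540]; cv2.imwrite("pics/w7c.png",cv2.resize(c,None,fx=2,fy=2,interpolation=cv2.INTER_CUBIC))
```

```text
t 28.52 q [-0.44, 0.61, 0.73, 1.7, -0.47, 1.01, 1.28] p [0.599, -0.0812, 0.2182] z az/tilt [-44.8  89.9] F [0.7, -0.0, -0.4] w 0.0853
[319.99467071 184.5624328 ]
```

View pics/w7c.png

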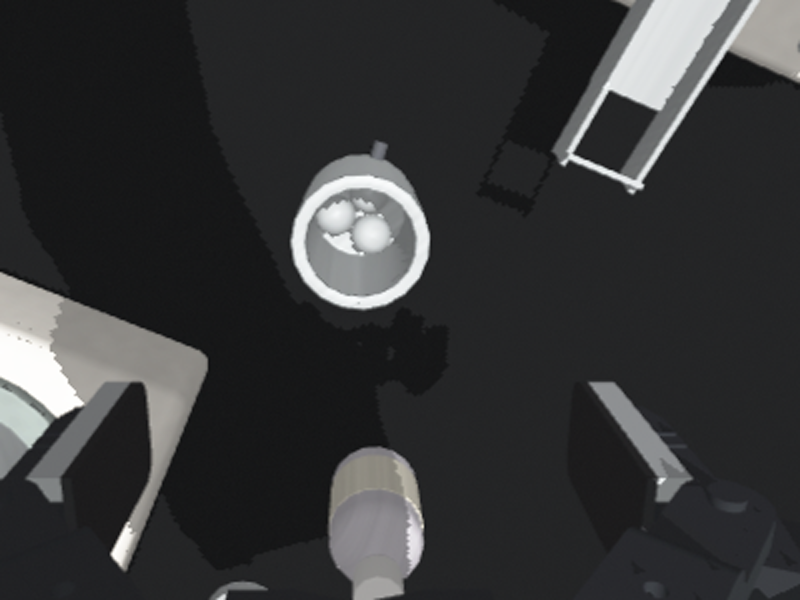

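Run:
```python
from h import *
st(); m=vision.camera_model("wrist")
r=ray(m,320.5,180.5,.076); l=ray(m,329.5,133.5,.013); print("rim",r,"lug",l,"az",np.degrees(np.arctan2(l[1]-r[1],l[0]-r[0])),np.hypot(*(l-r)[:2]))
im=cv2.imread("pics/w7.png"); c=im[140:220,280:360]
g=(255*(c/255.)**.5).astype(np.uint8); cv2.imwrite("pics/jarin.png",cv2.resize(g,(400,400),interpolation=cv2.INTER_CUBIC))
fl=np.array([r[0],r[1],.016]); print("ball plane centre px",proj(m,fl), "px/mm",354/ (m["T"][2,3]-.016)/1000)
J=np.array([(r[0]+.6006)/2,(r[1]-.0841)/2,.038]); Rg=ori(137,90); plan((J,Rg))
```

```text
t 28.57 q [-0.44, 0.61, 0.73, 1.7, -0.47, 1.01, 1.28] p [0.5993, -0.0826, 0.2185] z az/tilt [-42.4  89.9] F [-0.1, -1.6, 0.8] w 0.0846
rim [ 0.59865615 -0.08274759  0.076     ] lug [ 0.58144864 -0.05449845  0.013     ] az 121.3470108131706 0.033077366028752844
ball plane centre px [320.36056058 166.31344662] px/mm 1.026495193018449
[-0.06, -0.04, 18.05] [0.0, 0.1, -0.1]
```

>>> arm_command:
  gripper: [8.5, 8.5, 8.5, 8.5, 8.5]
  slide:
    - [0, 0, 5]
    - [0, 0, 10]
    - [0, 0, 14.5]
    - [0, 0, 18]
    - [0, 0, 18]
  turn:
    - [0, 0, 0]
    - [0, 0, 0]
    - [0, 0, 0]
    - [0, 0, 0]
    - [0, 0, 0]

```text
clock: 29.2
position: [0.5986, -0.0849, 0.0363]
tool_rot: [-3.139, -0.001, 2.387]
force: [0.4, -0.7, 0.6]
grip_width: 0.0848
```

>>> arm_command:
  gripper: [5.6, 5.4, 5.4, 5.4, 5.4]
  slide:
    - [0, 0, 0]
    - [0, 0, 0]
    - [0, 0, 0]
    - [0, 0, 0]
    - [0, 0, 0]
  turn:
    - [0, 0, 0]
    - [0, 0, 0]
    - [0, 0, 0]
    - [0, 0, 0]
    - [0, 0, 0]
  force: 70

```text
clock: 29.82
position: [0.6008, -0.0835, 0.0402]
tool_rot: [3.14, 0.004, 2.39]
force: [-0.2, -2.3, 7.0]
grip_width: 0.0555
```

Run:
```python
from h import *
st(); p,Rc=tool()
x=Rc.as_matrix()[:,0]; psi=np.degrees(np.arctan2(x[1],x[0])); print("psi",psi)
plan(([p[0],p[1],.20],ori(psi,90)),([.58,-.20,.22],ori(psi-25,90)),([.553,-.262,.22],ori(psi-46,90)))
```

```text
t 29.82 q [-0.32, 0.83, 0.55, 1.8, -0.65, 0.69, 1.42] p [0.6008, -0.0835, 0.0402] z az/tilt [-23.   89.7] F [-0.2, -2.3, 7.0] w 0.0555
psi 136.94580906819536
[-0.07, 0.03, -15.98] [0.1, 0.3, 0.0]
[-6.43, -9.93, -2.0] [-0.0, -0.0, 25.0]
[-4.74, -4.82, -0.0] [-0.0, 0.0, 21.0]
```

Run:
```python
from h import *
p,Rc=tool(); psi=136.9
plan(([p[0],p[1],.20],ori(psi,90)),([.58,-.24,.24],ori(psi-23,90)),([.553,-.385,.22],ori(psi-46,90)))
```

```text
[-0.07, 0.03, -15.98] [0.1, 0.3, 0.0]
[-9.18, -12.85, -4.0] [-0.0, 0.0, 23.0]
[-12.16, -8.34, 2.0] [-0.0, -0.0, 23.0]
```

>>> arm_command:
  gripper: [5.4, 5.4, 5.4, 5.4, 5.4]
  slide:
    - [0, 0, -2]
    - [0, 0, -6]
    - [0, 0, -10.5]
    - [0, 0, -14.5]
    - [0, 0, -16]
  turn:
    - [0, 0, 0]
    - [0, 0, 0]
    - [0, 0, 0]
    - [0, 0.3, 0]
    - [0, 0.3, 0]

```text
clock: 30.45
position: [0.6001, -0.0828, 0.2015]
tool_rot: [3.139, -0.001, 2.39]
force: [0.7, -0.9, -5.7]
grip_width: 0.0558
```

>>> arm_command:
  gripper: [5.4, 5.4, 5.4, 5.4, 5.4]
  slide:
    - [-1.5, -2.1, -1]
    - [-3.7, -5.2, -2]
    - [-5.9, -8.3, -3]
    - [-8, -11.2, -3.7]
    - [-9.2, -12.9, -4]
  turn:
    - [0, 0, 4]
    - [0, 0, 9]
    - [0, 0, 14]
    - [0, 0, 19]
    - [0, 0, 23]

```text
clock: 31.08
position: [0.5776, -0.2422, 0.2379]
tool_rot: [-3.14, -0.003, 1.983]
force: [0.4, 0.9, -6.5]
grip_width: 0.0558
```

>>> arm_command:
  gripper: [5.4, 5.4, 5.4, 5.4, 5.4]
  slide:
    - [-3, -2, 0.5]
    - [-6, -4, 1]
    - [-9, -6.1, 1.5]
    - [-11.3, -7.8, 2]
    - [-12.2, -8.3, 2]
  turn:
    - [0, 0, 5]
    - [0, 0, 10]
    - [0, 0, 15]
    - [0, 0, 20]
    - [0, 0, 23]

```text
clock: 31.7
position: [0.5512, -0.3864, 0.2167]
tool_rot: [-3.138, -0.003, 1.582]
force: [0.3, -0.2, -6.6]
grip_width: 0.0557
```

Run:
```python
from h import *
m=vision.camera_model("wrist");im=vision.grab_frame("wrist"); cv2.imwrite("pics/w8.png",im)
st(); print(proj(m,SOCK+[0,0,.028]))
a=cv2.imread("pics/jarin.png"); b=im[0:400,120:520]; cv2.imwrite("pics/last.png",np.hstack([a,b]))
```

```text
t 31.75 q [0.03, 0.79, 0.89, 1.5, -0.64, 1.16, 1.04] p [0.5514, -0.3867, 0.217] z az/tilt [149.4  89.8] F [-2.6, -0.0, -5.4] w 0.0555
[325.55101159  64.7153672 ]
```

View pics/last.png

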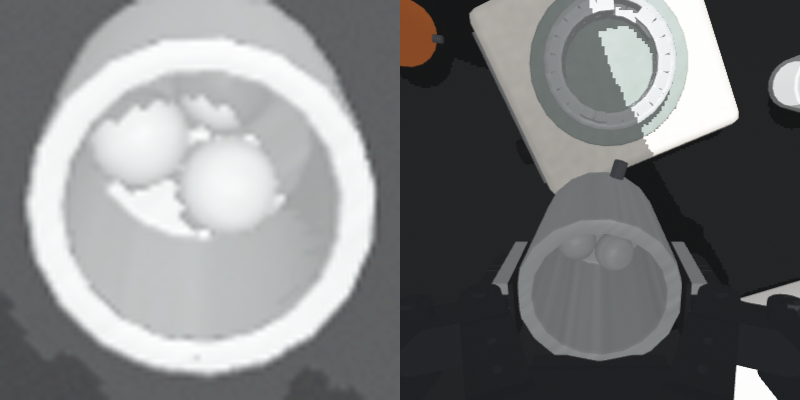

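Run:
```python
from h import *
im=cv2.cvtColor(cv2.imread("pics/w7.png"),cv2.COLOR_BGR2GRAY)
print("cols 298..342"); 
for v in range(152,186): print(v,*[f"{x:3d}" for x in im[v,298:342]])
F=[]
for i in range(6):
    vision.grab_frame("top"); F.append(bot.observe()["force"][2])
print(np.round(F,1),np.mean(F))
```

```text
cols 298..342
152 133 135 137 165 216 232 240 243 245 246 246 245 244 241 239 238 237 237 235 235 235 235 236 237 236 234 234 238 241 242 243 244 244 245 248 249 249 248 244 219 151 146 146 146
153 134 136 167 224 241 244 245 245 245 244 243 241 238 236 234 233 232 231 230 230 230 232 231 230 229 229 232 235 235 235 235 237 239 242 245 246 248 249 248 245 231 174 139 146
154 138 170 224 241 244 245 244 243 241 239 237 234 233 232 223 192 182 163 163 164 166 161 147 147 150 152 158 185 219 229 230 232 235 238 240 242 243 245 247 247 245 238 214 154
155 179 231 241 244 244 242 240 238 236 234 232 231 222 178 144 137 131 122 125 127 129 129 129 132 135 138 142 148 151 154 172 198 223 234 235 235 236 239 243 245 246 245 242 229
156 237 242 243 243 241 238 235 233 231 222 196 181 146 140 133 132 124 118 122 125 126 127 128 132 135 139 142 141 134 129 133 138 143 154 182 220 232 235 238 240 243 244 245 244
157 242 243 243 241 237 234 231 221 181 153 135 132 130 135 135 134 128 117 122 125 126 127 128 129 131 135 137 135 131 129 128 127 125 125 129 154 205 231 233 236 238 241 244 246
158 24
[... 4384 characters left out ...]
9 223 148 136 164 183 196 206 217 221 224 224 224 222 220 216 209 200 183 170 162 135 123 122 120 115 108 108
183 138 139 140 139 140 140 141 142 160 204 236 244 243 241 239 238 237 220 133 131 143 169 185 193 202 210 216 218 218 217 214 207 197 184 163 138 133 129 127 125 119 110 109 108
184 139 141 140 140 139 141 140 141 142 152 185 227 243 244 240 238 237 236 214 133 132 141 165 179 187 195 199 202 205 203 197 190 179 160 135 132 131 130 128 125 122 119 114 109
185 140 141 140 140 140 141 140 141 143 145 150 161 177 206 236 244 243 242 239 216 135 133 138 157 168 174 179 183 183 179 175 167 157 129 133 132 132 130 128 125 123 122 118 114
[-4.9 -6.  -5.7 -5.3 -5.9 -4.9] -5.458552617419193
```

Run:
```python
from h import *
im=cv2.GaussianBlur(cv2.cvtColor(cv2.imread("pics/w8.png"),cv2.COLOR_BGR2GRAY),(3,3),0).astype(float)
m=vision.camera_model("wrist")
from scipy.ndimage import map_coordinates as mc
from scipy.optimize import least_squares
for z,R0 in ((.106,.045),(.106,.0325)):
    c=np.array([.556,-.298]);
    for it in range(3):
        P=[];A=[]
        for a in np.arange(0,360,4):
            rr=np.arange(R0-.005,R0+.005,.0002); e=np.array([np.cos(np.radians(a)),np.sin(np.radians(a))])
            w=np.c_[c+rr[:,None]*e,np.full(len(rr),z)]; uv=np.array([proj(m,q) for q in w])
            if uv[:,1].min()<1: continue
            g=abs(np.gradient(mc(im,[uv[:,1],uv[:,0]],order=1))); k=g.argmax()
            if g[k]>1.5: P.append(w[k,:2]);A.append(a)
        P=np.array(P); s=least_squares(lambda v:np.hypot(*(P-v[:2]).T)-v[2],[*c,R0],loss="soft_l1",f_scale=.0007).x; c=s[:2]
    print(R0,len(P),s.round(4),np.abs(np.hypot(*(P-c).T)-s[2]).mean().round(4))
# brightness around the lip
print([(a,int(mc(im,[[u[1]],[u[0]]],order=1)[0])) for a in range(0,360,6) for u in [proj(m,[c[0]+.037*np.cos(np.radians(a)),c[1]+.037*np.sin(np.radians(a)),.106])] if u[1]>1])
# same for held jar rim: offset between jar axis by image and TCP
print("jar rim ray",ray(m,320,288,.217+.036), tool()[0])
```

```text
0.045 68 [ 0.5571 -0.295   0.0441] 0.0008
0.0325 90 [ 0.557  -0.2951  0.0325] 0.0004
[(0, 239), (6, 240), (12, 240), (18, 240), (24, 241), (30, 241), (36, 242), (42, 240), (48, 243), (54, 243), (60, 212), (66, 116), (72, 109), (78, 113), (84, 111), (90, 245), (96, 246), (102, 245), (108, 246), (114, 148), (120, 141), (126, 141), (132, 141), (138, 138), (144, 140), (150, 139), (156, 135), (162, 138), (168, 138), (174, 135), (180, 137), (186, 136), (192, 136), (198, 136), (204, 135), (210, 135), (216, 134), (222, 134), (228, 134), (234, 134), (240, 133), (246, 134), (252, 132), (258, 133), (264, 134), (270, 133), (276, 133), (282, 133), (288, 133), (294, 134), (300, 209), (306, 238), (312, 238), (318, 232), (324, 238), (330, 239), (336, 234), (342, 239), (348, 239), (354, 231)]
jar rim ray [ 0.55238252 -0.37951185  0.253     ] [ 0.55303159 -0.38385164  0.21780717]
```

Run:
```python
from h import *
from scipy.ndimage import map_coordinates as mc
from scipy.optimize import least_squares
st(); m=vision.camera_model("wrist"); im0=vision.grab_frame("wrist"); st()
im=cv2.GaussianBlur(cv2.cvtColor(im0,cv2.COLOR_BGR2GRAY),(3,3),0).astype(float)
c=np.array([.556,-.298]);R0=.0325
for it in range(4):
    P=[]
    for a in np.arange(0,360,4):
        rr=np.arange(R0-.005,R0+.005,.0002); e=np.array([np.cos(np.radians(a)),np.sin(np.radians(a))])
        w=np.c_[c+rr[:,None]*e,np.full(len(rr),.106)]; uv=np.array([proj(m,q) for q in w])
        if uv[:,1].min()<1: continue
        g=abs(np.gradient(mc(im,[uv[:,1],uv[:,0]],order=1))); k=g.argmax()
        if g[k]>1.5: P.append(w[k,:2])
    P=np.array(P); s=least_squares(lambda v:np.hypot(*(P-v[:2]).T)-v[2],[*c,R0],loss="soft_l1",f_scale=.0007).x; c=s[:2]
print(len(P),s.round(4))
b=[(a,int(mc(im,[[u[1]],[u[0]]],order=1)[0])) for a in range(54,100,3) for u in [proj(m,[c[0]+.037*np.cos(np.radians(a)),c[1]+.037*np.sin(np.radians(a)),.106])] if u[1]>1]; print(b)
x=tool()[1].as_matrix()[:,0]; psi=np.degrees(np.arctan2(x[1],x[0])); print("psi",psi)
# lug of held jar: dark, near (339,169) in pic; below lug z=TCPz-.040+.012
```

```text
t 32.05 q [0.03, 0.79, 0.88, 1.5, -0.64, 1.16, 1.05] p [0.553, -0.3839, 0.2178] z az/tilt [123.9  89.8] F [-0.2, -0.1, -4.9] w 0.0555
t 32.1 q [0.03, 0.79, 0.88, 1.5, -0.64, 1.16, 1.05] p [0.553, -0.384, 0.2179] z az/tilt [124.7  89.8] F [-0.0, 0.2, -5.6] w 0.0553
90 [ 0.5555 -0.2977  0.0324]
[(54, 243), (57, 243), (60, 184), (63, 112), (66, 112), (69, 111), (72, 107), (75, 109), (78, 112), (81, 113), (84, 109), (87, 172), (90, 245), (93, 246), (96, 246), (99, 245)]
psi 91.06879354318444
```

Run:
```python
from h import *
from scipy.ndimage import map_coordinates as mc
from scipy.optimize import least_squares
m=vision.camera_model("wrist"); im0=vision.grab_frame("wrist"); p,Rc=tool(); cv2.imwrite("pics/w9.png",im0)
im=cv2.GaussianBlur(cv2.cvtColor(im0,cv2.COLOR_BGR2GRAY),(3,3),0).astype(float)
for R0,c in ((.029,p[:2]+[0,.002]),(.023,p[:2]+[0,.002])):
  for z in (p[2]+.036,):
    for it in range(4):
        P=[]
        for a in np.r_[np.arange(25,156,4),np.arange(205,336,4)]:
            rr=np.arange(R0-.004,R0+.004,.0002); e=np.array([np.cos(np.radians(a)),np.sin(np.radians(a))])
            w=np.c_[c+rr[:,None]*e,np.full(len(rr),z)]; uv=np.array([proj(m,q) for q in w])
            g=abs(np.gradient(mc(im,[uv[:,1],uv[:,0]],order=1))); k=g.argmax()
            if g[k]>1.5: P.append(w[k,:2])
        P=np.array(P); s=least_squares(lambda v:np.hypot(*(P-v[:2]).T)-v[2],[*c,R0],loss="soft_l1",f_scale=.0007).x; c=s[:2]
    print(R0,len(P),s.round(4),"off TCP mm",((s[:2]-p[:2])*1000).round(1))
l=ray(m,339,169,p[2]-.040+.012); print("lug az",np.degrees(np.arctan2(l[1]-c[1],l[0]-c[0])),np.hypot(*(l[:2]-c)))
```

```text
0.029 66 [ 0.5519 -0.3814  0.0281] off TCP mm [-1.   2.8]
0.023 62 [ 0.5519 -0.3846  0.0247] off TCP mm [-1.  -0.4]
lug az 74.73420835093762 0.03468767405322145
```

Run:
```python
from h import *
plan(([.5562,-.2992,.160],ori(90.6,90)),([.5562,-.2992,.128],ori(90.6,90)))
```

```text
[8.48, 0.5, 5.81] [-0.1, -0.1, 0.5]
[-0.0, -0.0, 3.2] [0.0, 0.0, 0.0]
```

>>> arm_command:
  gripper: [5.4, 5.4, 5.4, 5.4, 5.4]
  slide:
    - [3, 0.2, 1]
    - [6, 0.4, 2.5]
    - [8.5, 0.5, 4.5]
    - [8.5, 0.5, 5.8]
    - [8.5, 0.5, 5.8]
  turn:
    - [0, 0, 0.5]
    - [0, 0, 0.5]
    - [0, 0, 0.5]
    - [-0.1, -0.1, 0.5]
    - [-0.1, -0.1, 0.5]

```text
clock: 32.78
position: [0.5557, -0.2997, 0.1595]
tool_rot: [-3.14, -0.0, 1.579]
force: [0.6, -0.5, -5.2]
grip_width: 0.0555
```

>>> arm_command:
  gripper: [5.4, 5.4, 5.4, 5.4, 5.4]
  slide:
    - [0, 0, 0]
    - [0, 0, 0]
    - [0, 0, 0.7]
    - [0, 0, 1.3]
    - [0, 0, 1.5]
  turn:
    - [0, 0, 0]
    - [0, 0, 0]
    - [0, 0, 0]
    - [0, 0, 0]
    - [0, 0, 0]

```text
clock: 33.4
position: [0.5557, -0.2996, 0.1443]
tool_rot: [-3.141, -0.001, 1.579]
force: [-1.3, -0.2, -5.7]
grip_width: 0.0557
```

Run:
```python
from h import *
st(); plan(([.5562,-.2992,.128],ori(90.6,90)))
```

```text
t 33.4 q [-0.11, 0.81, 0.85, 1.69, -0.71, 0.98, 1.01] p [0.5557, -0.2996, 0.1443] z az/tilt [146.1  89.9] F [-1.3, -0.2, -5.7] w 0.0557
[0.04, 0.06, 1.63] [-0.1, -0.0, -0.1]
```

>>> arm_command:
  gripper: [5.4, 5.4, 5.4]
  slide:
    - [0, 0, 0.3]
    - [0, 0, 0.6]
    - [0, 0, 0.9]
  turn:
    - [0, 0, 0]
    - [0, 0, 0]
    - [0, 0, 0]

```text
clock: 33.78
position: [0.5559, -0.2998, 0.1357]
tool_rot: [-3.141, -0.0, 1.579]
force: [-0.0, 0.3, -5.5]
grip_width: 0.0556
```

>>> arm_command:
  gripper: [5.4, 5.4, 5.4]
  slide:
    - [0, 0, 0.3]
    - [0, 0, 0.6]
    - [0, 0, 0.8]
  turn:
    - [0, 0, 0]
    - [0, 0, 0]
    - [0, 0, 0]

```text
clock: 34.15
position: [0.5558, -0.2998, 0.1277]
tool_rot: [-3.141, -0.0, 1.579]
force: [0.4, 0.7, -5.9]
grip_width: 0.0558
```

>>> arm_command:
  gripper: [5.4, 5.4, 5.4, 5.4]
  slide:
    - [0, 0, 0.2]
    - [0, 0, 0.4]
    - [0, 0, 0.52]
    - [0, 0, 0.52]
  turn:
    - [0, 0, 0]
    - [0, 0, 0]
    - [0, 0, 0]
    - [0, 0, 0]

```text
clock: 34.65
position: [0.5559, -0.2998, 0.123]
tool_rot: [-3.142, -0.0, 1.579]
force: [-1.9, 1.3, 0.8]
grip_width: 0.0558
```

>>> arm_command:
  gripper: [5.4, 5.4, 5.4, 5.4, 5.4]
  slide:
    - [0, 0, 0]
    - [0, 0, 0]
    - [0, 0, 0]
    - [0, 0, 0]
    - [0, 0, 0]
  turn:
    - [0, 0, 4]
    - [0, 0, 9]
    - [0, 0, 15]
    - [0, 0, 21]
    - [0, 0, 25]

```text
clock: 35.28
position: [0.5563, -0.3002, 0.123]
tool_rot: [3.141, 0.0, 1.14]
force: [1.1, -1.2, -1.5]
grip_width: 0.0555
```

>>> arm_command:
  gripper: [5.4, 5.4, 5.4, 5.4, 5.4]
  slide:
    - [0, 0, 0]
    - [0, 0, 0]
    - [0, 0, 0]
    - [0, 0, 0]
    - [0, 0, 0]
  turn:
    - [0, 0, 4]
    - [0, 0, 8]
    - [0, 0, 12]
    - [0, 0, 16]
    - [0, 0, 20]

```text
clock: 35.9
position: [0.5562, -0.3002, 0.123]
tool_rot: [3.141, 0.0, 0.791]
force: [-0.4, -0.5, -3.8]
grip_width: 0.0557
```

Run:
```python
from h import *
st(); s=bot.observe(); print(np.round(s["moment"],2)); x=tool()[1].as_matrix()[:,0]; print("psi",np.degrees(np.arctan2(x[1],x[0])))
```

```text
t 35.9 q [-0.18, 0.93, 1.01, 1.7, -0.9, 1.04, 0.37] p [0.5562, -0.3002, 0.123] z az/tilt [-54.7  90. ] F [-0.4, -0.5, -3.8] w 0.0557
[-0.15  0.    0.02]
psi 45.34760251160087
```

>>> arm_command:
  gripper: [5.4, 5.4, 5.4, 5.4, 5.4]
  slide:
    - [0, 0, 0.05]
    - [0, 0, 0.1]
    - [0, 0, 0.2]
    - [0, 0, 0.3]
    - [0, 0, 0.4]
  turn:
    - [0, 0, 2]
    - [0, 0, 4]
    - [0, 0, 5]
    - [0, 0, 6]
    - [0, 0, 7]

```text
clock: 36.52
position: [0.5557, -0.2991, 0.1185]
tool_rot: [-3.14, -0.0, 0.671]
force: [-3.1, 6.5, -2.4]
grip_width: 0.0556
```

Run:
```python
from h import *
st(); s=bot.observe(); print(np.round(s["moment"],2)); x=tool()[1].as_matrix()[:,0]; print("psi",np.degrees(np.arctan2(x[1],x[0])))
```

```text
t 36.52 q [-0.19, 0.95, 1.03, 1.71, -0.93, 1.05, 0.27] p [0.5557, -0.2991, 0.1185] z az/tilt [117.4  89.9] F [-3.1, 6.5, -2.4] w 0.0556
[1.67 0.68 0.26]
psi 38.439029909807275
```

>>> arm_command:
  gripper: [5.4, 5.4, 5.4, 5.4]
  slide:
    - [0, 0, 0.05]
    - [0, 0, 0.1]
    - [0, 0, 0.12]
    - [0, 0, 0.12]
  turn:
    - [0, 0, 0]
    - [0, 0, 0.5]
    - [0, 0, 1]
    - [0, 0, 1]

```text
clock: 37.02
position: [0.5559, -0.2989, 0.1182]
tool_rot: [-3.14, -0.001, 0.655]
force: [-5.6, 10.2, 12.4]
grip_width: 0.0554
```

Run:
```python
from h import *
st(); s=bot.observe(); print(np.round(s["moment"],2)); x=tool()[1].as_matrix()[:,0]; print("psi",np.degrees(np.arctan2(x[1],x[0])))
```

```text
t 37.02 q [-0.19, 0.95, 1.03, 1.71, -0.93, 1.06, 0.25] p [0.5559, -0.2989, 0.1182] z az/tilt [98.8 89.9] F [-5.6, 10.2, 12.4] w 0.0554
[2.47 1.52 0.66]
psi 37.514986878289946
```

>>> arm_command:
  gripper: [6.5, 7.5, 7.5, 7.5, 7.5]
  slide:
    - [0, 0, 0]
    - [0, 0, 0]
    - [0, 0, -0.5]
    - [0, 0, -3]
    - [0, 0, -6]
  turn:
    - [0, 0, 0]
    - [0, 0, 0]
    - [0, 0, 0]
    - [0, 0, 0]
    - [0, 0, 0]

```text
clock: 37.65
position: [0.5557, -0.3001, 0.1796]
tool_rot: [-3.141, 0.0, 0.654]
force: [0.8, -0.6, -0.2]
grip_width: 0.0752
```

>>> arm_command:
  gripper: [7.5, 7.5, 7.5, 7.5, 7.5]
  slide:
    - [0, 0, -4]
    - [0, 0, -8]
    - [0, 0, -12]
    - [0, 0, -14]
    - [0, 0, -14]
  turn:
    - [0, 0, 0]
    - [0, 0, 0]
    - [0, 0, 0]
    - [0, 0, 0]
    - [0, 0, 0]

```text
clock: 38.28
position: [0.556, -0.3002, 0.3192]
tool_rot: [3.14, -0.001, 0.654]
force: [-0.0, 0.7, -0.9]
grip_width: 0.0748
```

Run:
```python
from h import *
from scipy.ndimage import map_coordinates as mc
from scipy.optimize import least_squares
vision.grab_frame("top");vision.grab_frame("top")
st(); m=vision.camera_model("wrist"); im0=vision.grab_frame("wrist"); cv2.imwrite("pics/w10.png",im0)
im=cv2.GaussianBlur(cv2.cvtColor(im0,cv2.COLOR_BGR2GRAY),(3,3),0).astype(float)
for z in (.154,.159):
  for R0 in (.029,.023):
    c=np.array([.5555,-.298])
    for it in range(4):
        P=[]
        for a in np.arange(0,360,4):
            rr=np.arange(R0-.0028,R0+.0028,.0002); e=np.array([np.cos(np.radians(a)),np.sin(np.radians(a))])
            w=np.c_[c+rr[:,None]*e,np.full(len(rr),z)]; uv=np.array([proj(m,q) for q in w])
            g=abs(np.gradient(mc(im,[uv[:,1],uv[:,0]],order=1))); k=g.argmax()
            if g[k]>1.5: P.append(w[k,:2])
        P=np.array(P); s=least_squares(lambda v:np.hypot(*(P-v[:2]).T)-v[2],[*c,R0],loss="soft_l1",f_scale=.0005).x; c=s[:2]
    print(z,R0,len(P),s.round(4))
# balls inside: Hough
c=proj(m,[.5555,-.298,.09]).round().astype(int); print(c)
roi=cv2.resize(cv2.cvtColor(im0,cv2.COLOR_BGR2GRAY)[c[1]-32:c[1]+32,c[0]-32:c[0]+32],None,fx=4,fy=4,interpolation=cv2.INTER_CUBIC)
h=cv2.HoughCircles(roi,cv2.HOUGH_GRADIENT,1.5,40,param1=80,param2=18,minRadius=28,maxRadius=55); print(h)
# stray bright blobs on bench: compare top before/after
t1=vision.grab_frame("top"); d=cv2.absdiff(t1,cv2.imread("pics/top0.png")).max(2); d=(d>60).astype(np.uint8); n,_,S,C=cv2.connectedComponentsWithStats(cv2.morphologyEx(d,cv2.MORPH_OPEN,np.ones((3,3))))
print([(S[i].tolist(),C[i].round().tolist()) for i in range(1,n) if S[i][4]>8])
```

```text
t 38.38 q [-0.25, 0.77, 1.22, 1.51, -0.73, 1.38, 0.1] p [0.5558, -0.2996, 0.3171] z az/tilt [129.   89.9] F [0.1, -0.6, -0.1] w 0.0751
0.154 0.029 51 [ 0.5543 -0.3004  0.0308]
0.154 0.023 61 [ 0.5566 -0.2985  0.0231]
0.159 0.029 61 [ 0.5546 -0.3003  0.031 ]
0.159 0.023 62 [ 0.5575 -0.2978  0.0227]
[318 160]
None
[([406, 117, 219, 178, 17053], [516.0, 203.0]), ([453, 220, 8, 7, 41], [456.0, 223.0]), ([352, 232, 19, 18, 223], [363.0, 239.0]), ([309, 234, 132, 104, 7966], [377.0, 284.0]), ([197, 245, 152, 155, 11570], [262.0, 310.0]), ([353, 244, 3, 4, 12], [354.0, 246.0]), ([274, 395, 11, 5, 43], [279.0, 397.0])]
```

```bash
python3 -c "
from workcell import job_done
print(job_done())"
```

```text
the job is handed in; nothing more can be done
None
```

I charged the jar with three balls, locked it in the shaker mill's bayonet socket, let go of it and handed the job in at about 38 s of the allowed 72 s.

- **Filling:** I stood the grey steel jar under the chute, let go, and turned the crank about 1⅔ turns, just past the third drop point. A close-up into the jar clearly showed two balls. The third was partly hidden, and I confirmed it from its shading. The jar weighed about 0.6 to 1 N more than when empty (three balls should add 1 N), but those force readings are noisy.
- **Locking:** The lugs went through the gaps without contact, and the jar landed on the ledge at the expected height. After about 53° of clockwise twist it dropped 4.8 mm and stopped on the floor. The bore of the rim, fitted in the image, measured 23.1 mm in radius at the fully-down height, against a nominal 23 mm.
- **Checks that failed or fell short:**
    - The automatic circle search for balls in the locked jar found nothing, so the final count rests on the earlier close-up.
    - The outer-rim fit was poor, at 31 mm instead of 29 mm.
    - I did not see the two remaining balls in the drum directly.
    - Before-and-after overhead pictures differed at the jar's old place and in large patches that I took to be the arm and its shadow. I had no pictures left to view them, so I did not look directly at what lies under those patches.

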